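# Roll out the bent divider rod and fit a true one

### The arm

A 6-joint arm with a two-finger parallel gripper is mounted at the origin on the work surface. World frame = base frame: x ahead of the robot, y to its left, z up, the work surface at z = 0. Lengths are in m, angles in rad, forces in N, time in s.
With the tool pointing down it reaches from about 0.3 to 0.85 m from the base axis. Payload 4.2 kg.
Tool frame: the origin (TCP) lies midway between the tips of the shut fingers; the grasp point (between the pads) lies 19 mm behind it; z points along the fingers, x is the direction in which the jaws open and shut, and the axes are right-handed (so a half turn about z gives the same grasp; the last joint's range is limited). The gripper opens to 91 mm and grips with 3 to 60 N. Pads are 32 mm wide; open, the fingers measure 118 mm over their backs; the gripper's body (76 mm by 178 mm) begins 60 mm behind the grasp point.
Start: joints at [1.134, 0.32, 1.565, -0, 1.257, -0.02], TCP at [0.233, 0.526, 0.214] pointing down, gripper open.
Joint ranges: [-3.11, 3.11], [-0.84, 2.01], [0.21, 2.61], [-1.34, 4.49], [0.05, 2.63], [-2.56, 2.56]. Speed limits (rad/s): [2.57, 2.57, 3.14, 3.14, 3.14, 3.14].

### API

Orientations are given as a rotation vector (axis times angle).
In Python, from rig import telemetry, viewer, job gives the robot as it stands. The module is installed in compiled form; this text tells all that it offers.
- The arm moves only by the tool jog_arm, never from a script. Its argument "motion" is a list of rows, each an object of numbers: "dx", "dy", "dz": the shift along the tool's x, y, z as a fraction of full scale; "twist": the turn about the tool's z as a fraction of full scale. In form: [{"dx": .., "dy": .., "dz": .., "twist": ..}, ...]. A call has 1 to 12 rows; each row shifts and turns the pose as measured when the row begins, along the tool's axes as they then stand; what a row does not reach is not made up. Full scale, the value 1, is 0.25 m for a shift and 90 degrees for a turn. A row lasts 1/12 s, in which the tool goes at most 41.7 mm and 7.16 degrees, less where a joint would pass 70% of its speed; a pose out of reach is approached as far as the arm can. A call with a number of a shift or a turn outside -1 to 1 is refused whole. A call with a gripper value outside its range is refused whole. "grip" is the finger opening in mm, from 0 to 91.2, set as the call begins (left out, the last holds). The fingers move at their own pace and stop on an object; "newtons" is the grip in N (left out, the last holds). Time passes only in rows, so rows that do not move let the fingers close. It gives the time, the measured TCP pose, the force and the opening at its end, in the units of the state.
- telemetry.get_state(): the state, without advancing time (a new reading comes with each control period).
- viewer.grab_frame(name): name is "scene" or "top"; returns the picture (384x512x3 uint8, red, green, blue); there is no depth.
- viewer.get_calibration(name): a dict with "mtx" (3x3 intrinsics, pixels), "rvec" (rotation vector, rad) and "tvec" (3), from world to camera coordinates, as OpenCV has them. Camera axes: x right, y down, z forward; pixel columns grow to the right and rows downward; lengths in m; the calibration is good to about 2 mm. A picture is of the moment at which its call begins. get_calibration takes no time and is no camera call.
- job.close_job(): hands the job in, once; it reports no verdict.
The state is a dict: "time": time; "qpos": joint angles; "dq": joint speeds; "effort": joint torques, N m; "eef_pos": TCP position; "tcp_rot": TCP orientation; "force": force on the tool from outside, world axes, zero at the start; "ft_torque": the same for the moment, N m; "gripper_width": finger opening in m.
Only numpy, scipy, OpenCV 4.12 (cv2) and the standard library are available. Lean on these libraries where they do the work, as an engineer would, in place of code of your own. Each camera call takes 0.05 s, during which the arm holds its last target. There are 200 camera calls.

### The job

A divider rod is missing from the open seed drawer, and of the spare brass rods on the glass plate one or more may be bent. Find out by rolling them across the glass under a light fingertip and feeling which stay level and which rock and lift the finger: lay any rod that wobbles in the grey scrap bin, fit one true rod fully home in the drawer's empty pair of notches, centred side to side, and leave whatever true rod is over on the plate. Press only lightly, as the glass must not be loaded with more than 25 N, set the rod in the drawer gently, and leave everything else alone.

Things in the scene. Friction and masses are not known exactly. Their poses are not given: they have to be found in the camera images.
- rod_a_mid (a point): middle of one spare divider rod: brass, 10 mm thick, 180 mm long, round ends, about 0.1 kg, lying on the glass. The point is on its centre line half-way along, about 5 mm above the glass. x axis runs along the rod; z points up at the start and turns over as the rod rolls (a full turn takes 31 mm). Rods stay where they are left. A bent rod bows by 3 mm at its middle, felt there within half a turn.
- rod_b_mid (a point): middle of one spare divider rod: brass, 10 mm thick, 180 mm long, round ends, about 0.1 kg, lying on the glass. The point is on its centre line half-way along, about 5 mm above the glass. x axis runs along the rod; z points up at the start and turns over as the rod rolls (a full turn takes 31 mm). Rods stay where they are left. A bent rod bows by 3 mm at its middle, felt there within half a turn.
- rod_c_mid (a point): middle of one spare divider rod: brass, 10 mm thick, 180 mm long, round ends, about 0.1 kg, lying on the glass. The point is on its centre line half-way along, about 5 mm above the glass. x axis runs along the rod; z points up at the start and turns over as the rod rolls (a full turn takes 31 mm). Rods stay where they are left. A bent rod bows by 3 mm at its middle, felt there within half a turn.
- plate: glass plate fixed on the counter, 280 mm (its x) by 260 mm (its y), 12 mm thick, top flat and level; origin at the centre of its underside, z up. The three rods lie on it about along its y, some 70 mm apart in its x. The glass must not be pressed with over 25 N in all.
- drawer: open wooden seed drawer, fixed; 330 mm long (its x), 180 mm wide (its y), sides 14 mm thick and 105 mm high, front board (brass label frame and pull) at -x 125 mm high; origin under its centre. Four pairs of notches in the tops of its sides at x = -120, -45, 30 and 105 mm; all but the pair at x = -45 hold a rod. Packets stand up to 135 mm high beyond x = 35 mm and before x = -125 mm.
- drawer_seat (a point): where the middle of a rod lies when it is home in the empty pair of notches: mid-way between the drawer's sides, 100 mm above the counter, x along the drawer, y across it (along the rod). Each notch is 13 mm wide with 5 mm bevelled lips and 10 mm deep, so a rod's top is flush with the sides. 140 mm free between the neighbouring rods, 80 mm free below.
- scrap: grey open scrap bin with a red tag, fixed; outside 140 mm (its x) by 240 mm (its y), 55 mm high, walls 4 mm, floor 4 mm; origin under its centre. A few brass bits lie flat on its floor (no height worth minding).
- date_stamp: small rubber date stamp with a turned wooden handle, 80 mm tall; origin at the centre of its foot. To be left alone.
- label_tin: flat green tin, 60 x 90 x 22 mm; origin under its centre. To be left alone.
- screwdriver: screwdriver lying on the counter; origin under it. To be left alone.
- seed_jar: amber glass jar with a brass lid, 68 mm across, 95 mm tall; origin under its centre. To be left alone.
There are look-alikes about, which are no part of the job. What is shaped like the part that bears rod_a_mid but black or orange is not meant.

How it is judged:
By the outcome, as a careful person would: the job done as asked, in the order asked, and still so for the second after the job is handed in, with the robot touching nothing.
It also fails if it takes over 72 s, if anything falls off the work surface, if the arm or the gripper's body presses on something with over 40 N, if the wrist force passes 120 N, or if a joint passes its speed limit or range.

## Working session

There is one attempt and no reset: what is moved stays moved. The work goes in short steps, Python scripts to look and compute and a tool call to move; the robot and the scene stay as the last step left them, time stands still between calls to the robot, and variables do not carry over. Pictures are saved under pics/ and viewed, about 8 in all and at most 12, crops included, and the job is handed in when it is done.

Besides the shell and the picture viewer there is one more tool, called after "Request:" as a command line: name --argument value ..., lists and objects as JSON in quotes. jog_arm: Moves the arm, as the interface text tells. Shift numbers are shares of 0.25 m and turn numbers shares of 90 degrees, none past 1 either way. Its arguments: {"type":"object","properties":{"motion":{"type":"array","items":{"type":"object","properties":{"dx":{"type":"number"},"dy":{"type":"number"},"dz":{"type":"number"},"twist":{"type":"number"}}}},"grip":{"type":"number"},"newtons":{"type":"number"}},"required":["motion"]}

```bash
mkdir -p pics; cat > h.py <<'E'
import numpy as np, cv2
from rig import telemetry, viewer, job
def cal(n):
    c=viewer.get_calibration(n); R=cv2.Rodrigues(np.array(c["rvec"],float))[0]
    return np.array(c["mtx"],float),R,np.array(c["tvec"],float).ravel()
def ray(n,u,v,z):
    K,R,t=cal(n); d=R.T@np.linalg.inv(K)@[u,v,1]; o=-R.T@t
    return o+d*(z-o[2])/d[2]
def proj(n,p):
    K,R,t=cal(n); q=K@(R@np.array(p,float)+t); return q[:2]/q[2]
def snap(n,f,box=None,s=1):
    im=viewer.grab_frame(n)[:,:,::-1]
    cv2.imwrite("raw_"+f,im)
    if box: x0,y0,x1,y1=box; im=im[y0:y1,x0:x1]
    cv2.imwrite("pics/"+f,cv2.resize(im,None,fx=s,fy=s,interpolation=cv2.INTER_CUBIC))
E
python3 - <<'E'
from h import *
snap("top","top1.png",None,1.55); snap("scene","scene1.png",None,1.55)
for n in("top","scene"):
    K,R,t=cal(n); print(n,K.tolist(),(-R.T@t).round(3),R.round(2).tolist())
s=telemetry.get_state(); print({k:np.round(v,3).tolist() for k,v in s.items()})
E
```

```text
top [[434.6036590912819, 0.0, 260.37527178747405], [0.0, 434.6036590912819, 188.43122432689646], [0.0, 0.0, 1.0]] [0.291 0.02  1.413] [[-0.01, -1.0, 0.02], [-0.99, 0.01, -0.16], [0.16, -0.03, -0.99]]
scene [[409.94566654234256, 0.0, 251.9116610575874], [0.0, 409.94566654234256, 190.17185235132547], [0.0, 0.0, 1.0]] [ 1.177 -0.093  0.896] [[0.11, 0.99, 0.0], [0.76, -0.09, -0.64], [-0.63, 0.08, -0.77]]
{'time': 0.1, 'qpos': [1.134, 0.32, 1.566, 0.0, 1.257, -0.02], 'dq': [-0.0, -0.001, -0.004, -0.001, 0.0, 0.0], 'effort': [0.001, -41.334, -23.251, 0.073, 0.042, -0.0], 'eef_pos': [0.233, 0.525, 0.213], 'tcp_rot': [2.632, 1.713, -0.002], 'force': [0.509, 0.562, -0.074], 'ft_torque': [-0.056, -0.085, 0.007], 'gripper_width': 0.091}
```

View pics/top1.png

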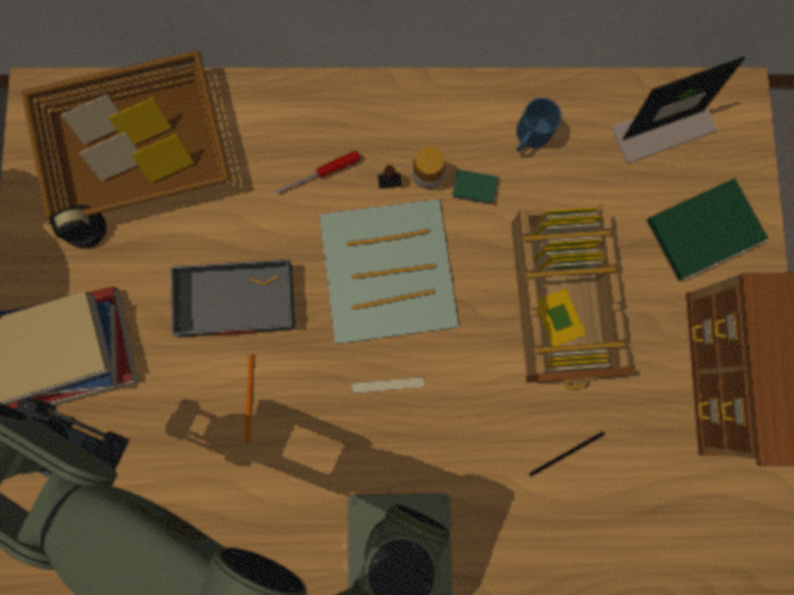

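View pics/scene1.png

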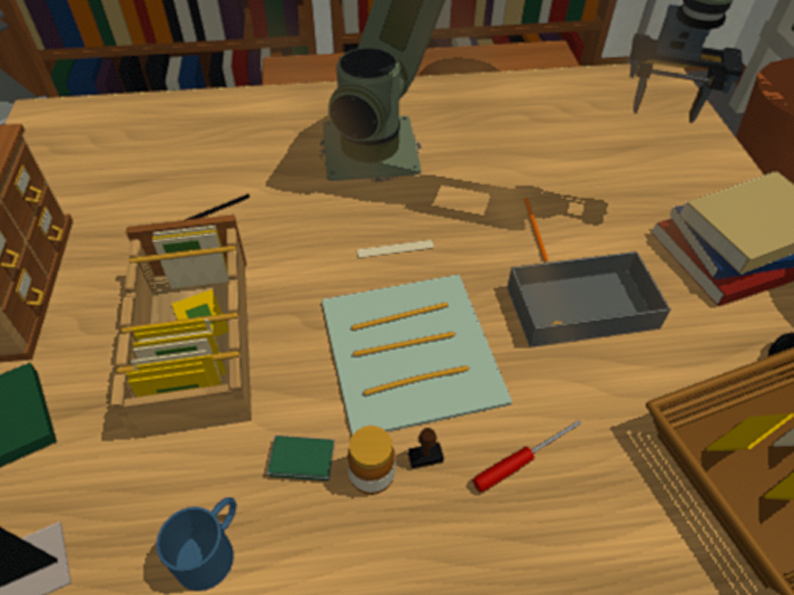

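Top view: three brass rods on the glass (enlarged px around (388,237), (394,271), (394,299)). The drawer is at right with its front towards the robot and the empty notches near row 309. The scrap bin is at left, around (233,298). I'll take an enlarged crop for exact pixels.

```bash
python3 - <<'E'
from h import *
im=cv2.imread("raw_top1.png")
c=cv2.resize(im[125:252,205:415],None,fx=3.8,fy=3.8,interpolation=cv2.INTER_CUBIC)
c=cv2.convertScaleAbs(c,alpha=1.4)
for i in range(0,210,20): cv2.line(c,(int(i*3.8),0),(int(i*3.8),8),(0,0,255),1); cv2.putText(c,str(205+i),(int(i*3.8),18),0,.35,(0,0,255))
for i in range(0,127,20): cv2.line(c,(0,int(i*3.8)),(8,int(i*3.8)),(0,0,255),1); cv2.putText(c,str(125+i),(9,int(i*3.8)+4),0,.35,(0,0,255))
cv2.imwrite("pics/crop1.png",c)
E
```

```text
(no output)
```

View pics/crop1.png

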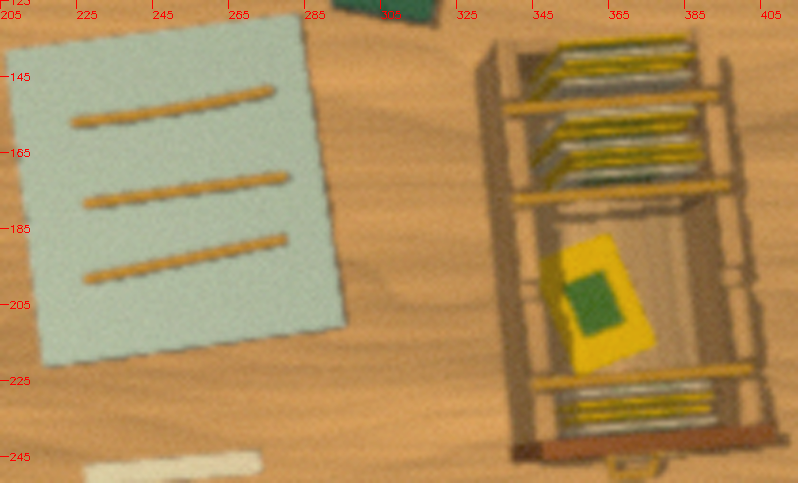

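```bash
python3 - <<'E'
from h import *
f=lambda u,v,z:ray("top",205+(u+.5)/3.8-.5,125+(v+.5)/3.8-.5,z)
def seg(n,a,b,z):
    p,q=f(*a,z),f(*b,z); print(n,"mid",((p+q)/2).round(4),"len",np.linalg.norm(p-q).round(4),"yaw of axis",np.degrees(np.arctan2(*(p-q)[[1,0]])).round(1),p[:2].round(3),q[:2].round(3))
seg("far",(73,123),(272,91),.017);seg("mid",(85,204),(288,177),.017);seg("near",(86,280),(287,240),.017)
seg("d105",(505,108),(718,96),.1);seg("d30",(516,199),(731,185),.1);seg("d-120",(536,384),(752,369),.1)
seg("empty",(530,283),(737,268),.105)
for c in((5,50),(300,13),(345,326),(43,366)): print("plate",f(*c,.012).round(3))
for c in((172,267),(291,261),(295,329),(174,335)): print("bin",ray("top",(c[0]+.5)/1.55-.5,(c[1]+.5)/1.55-.5,.055).round(3))
E
```

```text
far mid [0.6306 0.0163 0.017 ] len 0.1748 yaw of axis 98.9 [0.617 0.103] [ 0.644 -0.07 ]
mid mid [0.5569 0.0051 0.017 ] len 0.1762 yaw of axis 97.2 [0.546 0.092] [ 0.568 -0.082]
near mid [0.4965 0.0057 0.017 ] len 0.1752 yaw of axis 100.8 [0.48  0.092] [ 0.513 -0.08 ]
d105 mid [ 0.6118 -0.3437  0.1   ] len 0.1766 yaw of axis 92.8 [ 0.607 -0.255] [ 0.616 -0.432]
d30 mid [ 0.5365 -0.3496  0.1   ] len 0.177 yaw of axis 93.2 [ 0.532 -0.261] [ 0.542 -0.438]
d-120 mid [ 0.3863 -0.3582  0.1   ] len 0.1748 yaw of axis 93.3 [ 0.381 -0.271] [ 0.391 -0.445]
empty mid [ 0.4672 -0.3527  0.105 ] len 0.1685 yaw of axis 93.5 [ 0.462 -0.269] [ 0.472 -0.437]
plate [0.684 0.162 0.012]
plate [ 0.716 -0.096  0.012]
plate [ 0.439 -0.129  0.012]
plate [0.408 0.128 0.012]
bin [0.562 0.457 0.055]
bin [0.573 0.215 0.055]
bin [0.433 0.206 0.055]
bin [0.423 0.447 0.055]
```

```bash
cat >> h.py <<'E'
def st():
    s=telemetry.get_state(); R=cv2.Rodrigues(np.array(s["tcp_rot"],float))[0]
    return s,np.array(s["eef_pos"],float),R,np.degrees(np.arctan2(R[1,0],R[0,0]))
def plan(p1,yaw,n,p0=None,y0=None):
    s,p,R,y=st()
    p0=p if p0 is None else np.array(p0); y0=y if y0 is None else y0
    d=(np.array(p1)-p0)/n; dyaw=((yaw-y0+180)%360-180)/n
    print("pos",p.round(4),"yaw",round(y,1),"tilt",R[:,2].round(3),"t",s["time"],"F",np.round(s["force"],2),"w",round(s["gripper_width"],4))
    for i in range(n):
        a=np.radians(y0+dyaw*i); x=np.array([np.cos(a),np.sin(a)]); yy=np.array([np.sin(a),-np.cos(a)])
        print('{"dx":%.3f,"dy":%.3f,"dz":%.3f,"twist":%.3f},'%(x@d[:2]/.25,yy@d[:2]/.25,-d[2]/.25,-dyaw/90),end="" if dyaw else "x%d\n"%n)
        if not dyaw: break
    print()
E
python3 -c "
from h import *
plan((.617,.015,.08),98.5,20)"
```

```text
pos [0.2326 0.5254 0.2132] yaw 66.1 tilt [-0.001 -0.001 -1.   ] t 0.1 F [ 0.51  0.56 -0.07] w 0.0914
{"dx":-0.062,"dy":0.112,"dz":0.027,"twist":-0.018},{"dx":-0.065,"dy":0.110,"dz":0.027,"twist":-0.018},{"dx":-0.068,"dy":0.108,"dz":0.027,"twist":-0.018},{"dx":-0.071,"dy":0.106,"dz":0.027,"twist":-0.018},{"dx":-0.074,"dy":0.104,"dz":0.027,"twist":-0.018},{"dx":-0.077,"dy":0.102,"dz":0.027,"twist":-0.018},{"dx":-0.080,"dy":0.100,"dz":0.027,"twist":-0.018},{"dx":-0.083,"dy":0.097,"dz":0.027,"twist":-0.018},{"dx":-0.086,"dy":0.095,"dz":0.027,"twist":-0.018},{"dx":-0.088,"dy":0.092,"dz":0.027,"twist":-0.018},{"dx":-0.091,"dy":0.090,"dz":0.027,"twist":-0.018},{"dx":-0.093,"dy":0.087,"dz":0.027,"twist":-0.018},{"dx":-0.096,"dy":0.085,"dz":0.027,"twist":-0.018},{"dx":-0.098,"dy":0.082,"dz":0.027,"twist":-0.018},{"dx":-0.100,"dy":0.079,"dz":0.027,"twist":-0.018},{"dx":-0.103,"dy":0.076,"dz":0.027,"twist":-0.018},{"dx":-0.105,"dy":0.073,"dz":0.027,"twist":-0.018},{"dx":-0.107,"dy":0.070,"dz":0.027,"twist":-0.018},{"dx":-0.109,"dy":0.067,"dz":0.027,"twist":-0.018},{"dx":-0.111,"dy":0.064,"dz":0.027,"twist":-0.018},
```

Request:
jog_arm --grip 0 --newtons 20 --motion '[{"dx": -0.062, "dy": 0.112, "dz": 0.027, "twist": -0.018}, {"dx": -0.065, "dy": 0.11, "dz": 0.027, "twist": -0.018}, {"dx": -0.068, "dy": 0.108, "dz": 0.027, "twist": -0.018}, {"dx": -0.071, "dy": 0.106, "dz": 0.027, "twist": -0.018}, {"dx": -0.074, "dy": 0.104, "dz": 0.027, "twist": -0.018}, {"dx": -0.077, "dy": 0.102, "dz": 0.027, "twist": -0.018}, {"dx": -0.08, "dy": 0.1, "dz": 0.027, "twist": -0.018}, {"dx": -0.083, "dy": 0.097, "dz": 0.027, "twist": -0.018}, {"dx": -0.086, "dy": 0.095, "dz": 0.027, "twist": -0.018}, {"dx": -0.088, "dy": 0.092, "dz": 0.027, "twist": -0.018}, {"dx": -0.091, "dy": 0.09, "dz": 0.027, "twist": -0.018}, {"dx": -0.093, "dy": 0.087, "dz": 0.027, "twist": -0.018}]'

```text
time: 1.1
eef_pos: [0.4707, 0.2132, 0.1248]
tcp_rot: [-2.273, -2.164, 0.007]
force: [0.7, 1.0, -0.0]
gripper_width: 0.0142
```

```bash
python3 -c "
from h import *
plan((.617,.015,.06),98.5,12)"
```

```text
pos [0.4707 0.2132 0.1248] yaw 87.2 tilt [-0.005 -0.001 -1.   ] t 1.1 F [ 0.75  0.99 -0.02] w 0.0142
{"dx":-0.064,"dy":0.052,"dz":0.022,"twist":-0.010},{"dx":-0.064,"dy":0.051,"dz":0.022,"twist":-0.010},{"dx":-0.065,"dy":0.050,"dz":0.022,"twist":-0.010},{"dx":-0.066,"dy":0.049,"dz":0.022,"twist":-0.010},{"dx":-0.067,"dy":0.048,"dz":0.022,"twist":-0.010},{"dx":-0.068,"dy":0.047,"dz":0.022,"twist":-0.010},{"dx":-0.068,"dy":0.045,"dz":0.022,"twist":-0.010},{"dx":-0.069,"dy":0.044,"dz":0.022,"twist":-0.010},{"dx":-0.070,"dy":0.043,"dz":0.022,"twist":-0.010},{"dx":-0.071,"dy":0.042,"dz":0.022,"twist":-0.010},{"dx":-0.071,"dy":0.041,"dz":0.022,"twist":-0.010},{"dx":-0.072,"dy":0.040,"dz":0.022,"twist":-0.010},
```

Request:
jog_arm --motion '[{"dx": -0.064, "dy": 0.052, "dz": 0.022, "twist": -0.01}, {"dx": -0.064, "dy": 0.051, "dz": 0.022, "twist": -0.01}, {"dx": -0.065, "dy": 0.05, "dz": 0.022, "twist": -0.01}, {"dx": -0.066, "dy": 0.049, "dz": 0.022, "twist": -0.01}, {"dx": -0.067, "dy": 0.048, "dz": 0.022, "twist": -0.01}, {"dx": -0.068, "dy": 0.047, "dz": 0.022, "twist": -0.01}, {"dx": -0.068, "dy": 0.045, "dz": 0.022, "twist": -0.01}, {"dx": -0.069, "dy": 0.044, "dz": 0.022, "twist": -0.01}, {"dx": -0.07, "dy": 0.043, "dz": 0.022, "twist": -0.01}, {"dx": -0.071, "dy": 0.042, "dz": 0.022, "twist": -0.01}, {"dx": -0.071, "dy": 0.041, "dz": 0.022, "twist": -0.01}, {"dx": -0.072, "dy": 0.04, "dz": 0.022, "twist": -0.01}]'

```text
time: 2.1
eef_pos: [0.6203, -0.0002, 0.049]
tcp_rot: [-2.048, -2.368, 0.019]
force: [0.8, -0.1, -0.8]
gripper_width: 0.0008
```

```bash
python3 -c "
from h import *
plan((.623,.0165,.026),98.9,8)"
```

```text
pos [ 6.203e-01 -2.000e-04  4.900e-02] yaw 98.3 tilt [-0.016 -0.002 -1.   ] t 2.1 F [ 0.77 -0.09 -0.82] w 0.0008
{"dx":0.008,"dy":0.003,"dz":0.011,"twist":-0.001},{"dx":0.008,"dy":0.003,"dz":0.011,"twist":-0.001},{"dx":0.008,"dy":0.003,"dz":0.011,"twist":-0.001},{"dx":0.008,"dy":0.003,"dz":0.011,"twist":-0.001},{"dx":0.008,"dy":0.003,"dz":0.011,"twist":-0.001},{"dx":0.008,"dy":0.003,"dz":0.011,"twist":-0.001},{"dx":0.008,"dy":0.003,"dz":0.011,"twist":-0.001},{"dx":0.008,"dy":0.003,"dz":0.011,"twist":-0.001},
```

Request:
jog_arm --motion '[{"dx": 0.013, "dy": 0.003, "dz": 0.016}, {"dx": 0.013, "dy": 0.003, "dz": 0.016}, {"dx": 0.013, "dy": 0.003, "dz": 0.016}, {"dx": 0.013, "dy": 0.003, "dz": 0.016}, {"dx": 0.013, "dy": 0.003, "dz": 0.016}, {}, {}]'

```text
$.motion[0]: bad value
```

```bash
python3 -c "
from h import *
plan((.623,.0165,.023),98.9,4)"
```

```text
pos [ 6.203e-01 -2.000e-04  4.900e-02] yaw 98.3 tilt [-0.016 -0.002 -1.   ] t 2.1 F [ 0.77 -0.09 -0.82] w 0.0008
{"dx":0.016,"dy":0.005,"dz":0.026,"twist":-0.002},{"dx":0.016,"dy":0.005,"dz":0.026,"twist":-0.002},{"dx":0.016,"dy":0.005,"dz":0.026,"twist":-0.002},{"dx":0.016,"dy":0.005,"dz":0.026,"twist":-0.002},
```

All four fields are needed in every row.

Request:
jog_arm --motion '[{"dx": 0.013, "dy": 0.003, "dz": 0.016, "twist": 0}, {"dx": 0.013, "dy": 0.003, "dz": 0.016, "twist": 0}, {"dx": 0.013, "dy": 0.003, "dz": 0.016, "twist": 0}, {"dx": 0.013, "dy": 0.003, "dz": 0.016, "twist": 0}, {"dx": 0.013, "dy": 0.003, "dz": 0.016, "twist": 0}, {"dx": 0, "dy": 0, "dz": 0, "twist": 0}, {"dx": 0, "dy": 0, "dz": 0, "twist": 0}]'

```text
time: 2.68
eef_pos: [0.6202, 0.0169, 0.0241]
tcp_rot: [-2.048, -2.364, 0.025]
force: [-0.2, 0.2, -0.6]
gripper_width: 0.0007
```

```bash
python3 -c "
from h import *
plan((.623,.0165,.023),98.9,4)"
```

```text
pos [0.6202 0.0169 0.0241] yaw 98.2 tilt [-0.021 -0.003 -1.   ] t 2.6833 F [-0.18  0.18 -0.59] w 0.0007
{"dx":-0.001,"dy":0.003,"dz":0.001,"twist":-0.002},{"dx":-0.001,"dy":0.003,"dz":0.001,"twist":-0.002},{"dx":-0.001,"dy":0.003,"dz":0.001,"twist":-0.002},{"dx":-0.001,"dy":0.003,"dz":0.001,"twist":-0.002},
```

Request:
jog_arm --motion '[{"dx": 0, "dy": 0.006, "dz": 0.004, "twist": 0}, {"dx": 0, "dy": 0.005, "dz": 0.004, "twist": 0}, {"dx": 0, "dy": 0, "dz": 0.002, "twist": 0}]'

```text
time: 2.93
eef_pos: [0.6231, 0.0184, 0.0223]
tcp_rot: [-2.046, -2.366, 0.024]
force: [-1.5, -0.5, 3.4]
gripper_width: 0.0006
```

Request:
jog_arm --motion '[{"dx": 0, "dy": 0.012, "dz": 0.001, "twist": 0}, {"dx": 0, "dy": 0.012, "dz": 0.001, "twist": 0}, {"dx": 0, "dy": 0.012, "dz": 0.001, "twist": 0}]'

```text
time: 3.18
eef_pos: [0.6318, 0.0198, 0.0242]
tcp_rot: [-2.046, -2.365, 0.024]
force: [-0.5, 0.7, 4.1]
gripper_width: 0.0003
```

Request:
jog_arm --motion '[{"dx": 0, "dy": 0.012, "dz": 0.001, "twist": 0}, {"dx": 0, "dy": 0.012, "dz": 0.001, "twist": 0}]'

```text
time: 3.35
eef_pos: [0.639, 0.0209, 0.0249]
tcp_rot: [-2.048, -2.366, 0.021]
force: [-0.5, 1.3, 2.5]
gripper_width: 0.0007
```

Request:
jog_arm --motion '[{"dx": 0, "dy": 0.012, "dz": 0.001, "twist": 0}, {"dx": 0, "dy": 0.012, "dz": 0.001, "twist": 0}]'

```text
time: 3.52
eef_pos: [0.6462, 0.0221, 0.0247]
tcp_rot: [-2.049, -2.366, 0.018]
force: [0.9, 1.0, 2.1]
gripper_width: 0.0004
```

Request:
jog_arm --motion '[{"dx": 0, "dy": 0.012, "dz": 0.001, "twist": 0}, {"dx": 0, "dy": 0.012, "dz": 0.001, "twist": 0}]'

```text
time: 3.68
eef_pos: [0.6531, 0.023, 0.0237]
tcp_rot: [-2.049, -2.366, 0.018]
force: [0.4, 0.3, 0.2]
gripper_width: 0.0006
```

Request:
jog_arm --motion '[{"dx": 0, "dy": 0.012, "dz": 0.002, "twist": 0}, {"dx": 0, "dy": 0.012, "dz": 0.002, "twist": 0}]'

```text
time: 3.85
eef_pos: [0.6594, 0.0236, 0.0219]
tcp_rot: [-2.049, -2.366, 0.019]
force: [-0.4, 0.9, 6.7]
gripper_width: 0.0002
```

```bash
python3 -c "
from h import *
plan((.549,.0045,.026),97.2,5)
snap('top','top2.png',(205,125,325,225),6)"
```

```text
pos [0.6594 0.0236 0.0219] yaw 98.2 tilt [-0.017 -0.002 -1.   ] t 3.85 F [-0.37  0.9   6.66] w 0.0002
{"dx":-0.003,"dy":-0.090,"dz":-0.003,"twist":0.002},{"dx":-0.003,"dy":-0.090,"dz":-0.003,"twist":0.002},{"dx":-0.003,"dy":-0.090,"dz":-0.003,"twist":0.002},{"dx":-0.003,"dy":-0.090,"dz":-0.003,"twist":0.002},{"dx":-0.004,"dy":-0.090,"dz":-0.003,"twist":0.002},
```

View pics/top2.png

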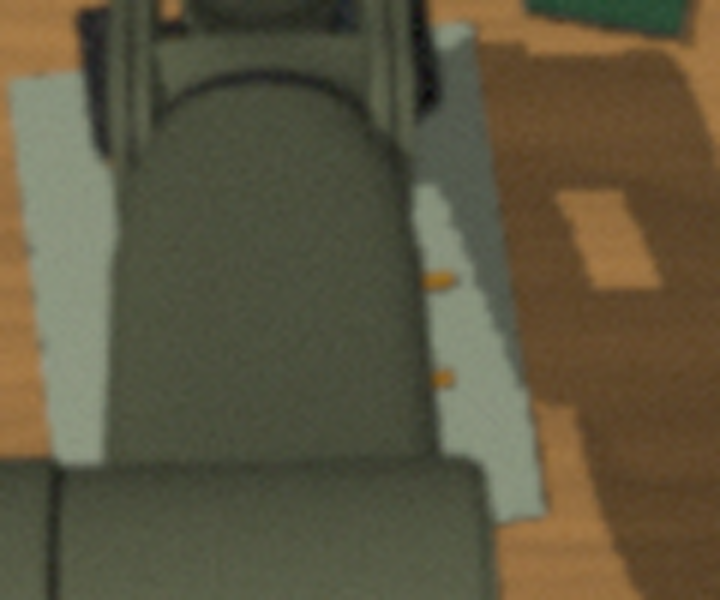

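The far rod lifted the finger 2.6 mm and dropped it again (22.3 → 24.9 → 21.9 mm), so it is bent. The picture is mostly hidden by the arm. Next is the middle rod.

Request:
jog_arm --motion '[{"dx": 0, "dy": 0, "dz": -0.05, "twist": 0}, {"dx": -0.003, "dy": -0.05, "dz": -0.04, "twist": 0.002}, {"dx": -0.003, "dy": -0.09, "dz": 0, "twist": 0.002}, {"dx": -0.003, "dy": -0.1, "dz": 0, "twist": 0.002}, {"dx": -0.003, "dy": -0.1, "dz": 0, "twist": 0.002}, {"dx": -0.003, "dy": -0.07, "dz": 0.02, "twist": 0.002}, {"dx": -0.003, "dy": -0.03, "dz": 0.03, "twist": 0}, {"dx": 0, "dy": 0, "dz": 0.02, "twist": 0}, {"dx": 0, "dy": 0, "dz": 0, "twist": 0}]'

```text
time: 4.65
eef_pos: [0.5405, 0.0019, 0.0289]
tcp_rot: [-2.068, -2.348, 0.025]
force: [0.5, -0.2, 0.3]
gripper_width: 0.0006
```

```bash
python3 -c "
from h import *
plan((.549,.0045,.0225),97.2,5)"
```

```text
pos [0.5405 0.0019 0.0289] yaw 97.3 tilt [-0.02  -0.003 -1.   ] t 4.65 F [ 0.51 -0.18  0.3 ] w 0.0006
{"dx":0.001,"dy":0.007,"dz":0.005,"twist":0.000},{"dx":0.001,"dy":0.007,"dz":0.005,"twist":0.000},{"dx":0.001,"dy":0.007,"dz":0.005,"twist":0.000},{"dx":0.001,"dy":0.007,"dz":0.005,"twist":0.000},{"dx":0.001,"dy":0.007,"dz":0.005,"twist":0.000},
```

Request:
jog_arm --motion '[{"dx": 0.001, "dy": 0.01, "dz": 0.006, "twist": 0}, {"dx": 0.001, "dy": 0.01, "dz": 0.006, "twist": 0}, {"dx": 0.001, "dy": 0.01, "dz": 0.006, "twist": 0}, {"dx": 0.001, "dy": 0.003, "dz": 0.005, "twist": 0}, {"dx": 0, "dy": 0, "dz": 0.003, "twist": 0}, {"dx": 0, "dy": 0, "dz": 0.001, "twist": 0}]'

```text
time: 5.15
eef_pos: [0.5531, 0.0044, 0.0222]
tcp_rot: [-2.07, -2.351, 0.02]
force: [-0.9, -0.0, 3.3]
gripper_width: 0.0002
```

Request:
jog_arm --motion '[{"dx": 0, "dy": 0.012, "dz": 0.001, "twist": 0}, {"dx": 0, "dy": 0.012, "dz": 0.001, "twist": 0}]'

```text
time: 5.32
eef_pos: [0.5599, 0.0053, 0.0222]
tcp_rot: [-2.07, -2.352, 0.019]
force: [0.7, 0.6, 1.7]
gripper_width: 0.0003
```

Request:
jog_arm --motion '[{"dx": 0, "dy": 0.012, "dz": 0.001, "twist": 0}, {"dx": 0, "dy": 0.012, "dz": 0.001, "twist": 0}]'

```text
time: 5.48
eef_pos: [0.567, 0.0062, 0.0221]
tcp_rot: [-2.071, -2.352, 0.018]
force: [-0.7, 0.6, 3.8]
gripper_width: 0.0007
```

Request:
jog_arm --motion '[{"dx": 0, "dy": 0.012, "dz": 0.001, "twist": 0}, {"dx": 0, "dy": 0.012, "dz": 0.001, "twist": 0}]'

```text
time: 5.65
eef_pos: [0.5742, 0.0071, 0.022]
tcp_rot: [-2.071, -2.353, 0.016]
force: [-0.2, 0.4, 4.2]
gripper_width: 0.0002
```

Request:
jog_arm --motion '[{"dx": 0, "dy": 0.012, "dz": 0.001, "twist": 0}, {"dx": 0, "dy": 0.012, "dz": 0.001, "twist": 0}]'

```text
time: 5.82
eef_pos: [0.5813, 0.0081, 0.022]
tcp_rot: [-2.072, -2.354, 0.015]
force: [-0.1, 0.4, 5.2]
gripper_width: 0.0006
```

Request:
jog_arm --motion '[{"dx": 0, "dy": 0.012, "dz": 0.001, "twist": 0}, {"dx": 0, "dy": 0.012, "dz": 0.001, "twist": 0}]'

```text
time: 5.98
eef_pos: [0.5883, 0.009, 0.0219]
tcp_rot: [-2.072, -2.354, 0.014]
force: [-0.4, 0.1, 5.1]
gripper_width: 0.0008
```

Request:
jog_arm --motion '[{"dx": 0, "dy": 0, "dz": -0.03, "twist": 0}, {"dx": 0, "dy": -0.05, "dz": 0, "twist": 0}, {"dx": 0, "dy": -0.05, "dz": 0, "twist": 0}, {"dx": 0, "dy": 0, "dz": 0.012, "twist": 0}, {"dx": 0, "dy": 0, "dz": 0.01, "twist": 0}, {"dx": 0, "dy": 0, "dz": 0.002, "twist": 0}]'

```text
time: 6.48
eef_pos: [0.5637, 0.0057, 0.0228]
tcp_rot: [-2.071, -2.354, 0.016]
force: [0.4, 0.5, -0.9]
gripper_width: 0.0005
```

Request:
jog_arm --motion '[{"dx": 0, "dy": 0, "dz": 0.002, "twist": 0}, {"dx": 0, "dy": 0, "dz": 0.002, "twist": 0}, {"dx": 0, "dy": 0.012, "dz": 0.001, "twist": 0}]'

```text
time: 6.73
eef_pos: [0.5689, 0.0063, 0.0223]
tcp_rot: [-2.073, -2.355, 0.013]
force: [0.4, -0.1, 0.8]
gripper_width: 0.0004
```

Request:
jog_arm --motion '[{"dx": 0, "dy": 0.012, "dz": 0.001, "twist": 0}, {"dx": 0, "dy": 0.012, "dz": 0.001, "twist": 0}, {"dx": 0, "dy": 0.012, "dz": 0.001, "twist": 0}]'

```text
time: 6.98
eef_pos: [0.5803, 0.0078, 0.0222]
tcp_rot: [-2.074, -2.356, 0.01]
force: [-0.1, 0.6, 4.4]
gripper_width: 0.0004
```

Request:
jog_arm --motion '[{"dx": 0, "dy": 0.012, "dz": 0.001, "twist": 0}, {"dx": 0, "dy": 0.012, "dz": 0.001, "twist": 0}]'

```text
time: 7.15
eef_pos: [0.5878, 0.0088, 0.0221]
tcp_rot: [-2.075, -2.357, 0.008]
force: [-0.8, 0.9, 4.3]
gripper_width: 0.0006
```

Request:
jog_arm --motion '[{"dx": 0, "dy": 0.012, "dz": 0.001, "twist": 0}, {"dx": 0, "dy": 0.012, "dz": 0.001, "twist": 0}]'

```text
time: 7.32
eef_pos: [0.595, 0.0097, 0.022]
tcp_rot: [-2.075, -2.358, 0.007]
force: [-0.4, 0.0, 6.1]
gripper_width: 0.0002
```

```bash
python3 -c "
from h import *
plan((.489,.0045,.03),100.8,6)"
```

```text
pos [0.595  0.0097 0.022 ] yaw 97.3 tilt [-0.003 -0.003 -1.   ] t 7.3167 F [-0.4   0.04  6.09] w 0.0002
{"dx":0.006,"dy":-0.071,"dz":-0.005,"twist":-0.006},{"dx":0.006,"dy":-0.070,"dz":-0.005,"twist":-0.006},{"dx":0.007,"dy":-0.070,"dz":-0.005,"twist":-0.006},{"dx":0.008,"dy":-0.070,"dz":-0.005,"twist":-0.006},{"dx":0.008,"dy":-0.070,"dz":-0.005,"twist":-0.006},{"dx":0.009,"dy":-0.070,"dz":-0.005,"twist":-0.006},
```

The middle rod stayed level through about a full turn, so it is true. Next is the near rod.

Request:
jog_arm --motion '[{"dx": 0, "dy": 0, "dz": -0.05, "twist": 0}, {"dx": 0.006, "dy": -0.05, "dz": -0.03, "twist": -0.01}, {"dx": 0.008, "dy": -0.09, "dz": 0, "twist": -0.01}, {"dx": 0.008, "dy": -0.1, "dz": 0, "twist": -0.01}, {"dx": 0.008, "dy": -0.1, "dz": 0, "twist": -0.01}, {"dx": 0.008, "dy": -0.06, "dz": 0.02, "twist": 0}, {"dx": 0, "dy": -0.01, "dz": 0.02, "twist": 0}, {"dx": 0, "dy": 0, "dz": 0.015, "twist": 0}, {"dx": 0, "dy": 0, "dz": 0, "twist": 0}]'

```text
time: 8.07
eef_pos: [0.482, 0.0019, 0.0251]
tcp_rot: [-1.986, -2.426, 0.016]
force: [0.6, -0.5, 0.4]
gripper_width: 0.0
```

```bash
python3 -c "
from h import *
plan((.488,.0045,.0225),100.8,4)"
```

```text
pos [0.482  0.0019 0.0251] yaw 101.4 tilt [-0.011 -0.004 -1.   ] t 8.0667 F [ 0.65 -0.53  0.45] w 0.0
{"dx":0.001,"dy":0.006,"dz":0.003,"twist":0.002},{"dx":0.001,"dy":0.006,"dz":0.003,"twist":0.002},{"dx":0.001,"dy":0.006,"dz":0.003,"twist":0.002},{"dx":0.001,"dy":0.006,"dz":0.003,"twist":0.002},
```

Request:
jog_arm --motion '[{"dx": 0.002, "dy": 0.01, "dz": 0.003, "twist": 0}, {"dx": 0.002, "dy": 0.01, "dz": 0.003, "twist": 0}, {"dx": 0, "dy": 0.004, "dz": 0.003, "twist": 0}, {"dx": 0, "dy": 0, "dz": 0.002, "twist": 0}, {"dx": 0, "dy": 0, "dz": 0.001, "twist": 0}]'

```text
time: 8.48
eef_pos: [0.4934, 0.0047, 0.0221]
tcp_rot: [-1.988, -2.429, 0.01]
force: [-0.3, 0.7, 3.3]
gripper_width: 0.0007
```

Request:
jog_arm --motion '[{"dx": 0, "dy": 0.012, "dz": 0.001, "twist": 0}, {"dx": 0, "dy": 0.012, "dz": 0.001, "twist": 0}]'

```text
time: 8.65
eef_pos: [0.5003, 0.0061, 0.0221]
tcp_rot: [-1.988, -2.43, 0.009]
force: [-0.5, 1.0, 3.1]
gripper_width: 0.0006
```

Request:
jog_arm --motion '[{"dx": 0, "dy": 0.012, "dz": 0.001, "twist": 0}, {"dx": 0, "dy": 0.012, "dz": 0.001, "twist": 0}]'

```text
time: 8.82
eef_pos: [0.5075, 0.0075, 0.0221]
tcp_rot: [-1.989, -2.43, 0.007]
force: [-0.9, 0.2, 4.9]
gripper_width: 0.0005
```

Request:
jog_arm --motion '[{"dx": 0, "dy": 0.012, "dz": 0.001, "twist": 0}, {"dx": 0, "dy": 0.012, "dz": 0.001, "twist": 0}]'

```text
time: 8.98
eef_pos: [0.5146, 0.0089, 0.022]
tcp_rot: [-1.99, -2.431, 0.006]
force: [-1.5, 0.3, 5.3]
gripper_width: 0.0006
```

Request:
jog_arm --motion '[{"dx": 0, "dy": 0.012, "dz": 0.001, "twist": 0}, {"dx": 0, "dy": 0.012, "dz": 0.001, "twist": 0}]'

```text
time: 9.15
eef_pos: [0.5217, 0.0103, 0.022]
tcp_rot: [1.989, 2.431, -0.005]
force: [-0.4, 1.2, 5.2]
gripper_width: 0.0005
```

Request:
jog_arm --motion '[{"dx": 0, "dy": 0.012, "dz": 0.001, "twist": 0}, {"dx": 0, "dy": 0.012, "dz": 0.001, "twist": 0}]'

```text
time: 9.32
eef_pos: [0.5287, 0.0117, 0.0221]
tcp_rot: [1.989, 2.43, -0.004]
force: [0.5, 0.4, 5.1]
gripper_width: 0.0002
```

Request:
jog_arm --motion '[{"dx": 0, "dy": 0, "dz": -0.03, "twist": 0}, {"dx": 0, "dy": -0.05, "dz": 0, "twist": 0}, {"dx": 0, "dy": -0.05, "dz": 0, "twist": 0}, {"dx": 0, "dy": 0, "dz": 0.012, "twist": 0}, {"dx": 0, "dy": 0, "dz": 0.01, "twist": 0}, {"dx": 0, "dy": 0, "dz": 0.004, "twist": 0}, {"dx": 0, "dy": 0, "dz": 0.002, "twist": 0}, {"dx": 0, "dy": 0, "dz": 0.001, "twist": 0}]'

```text
time: 9.98
eef_pos: [0.5045, 0.0063, 0.0221]
tcp_rot: [1.988, 2.43, -0.004]
force: [-0.3, -0.2, 4.5]
gripper_width: 0.0004
```

Request:
jog_arm --motion '[{"dx": 0, "dy": 0.012, "dz": 0.001, "twist": 0}, {"dx": 0, "dy": 0.012, "dz": 0.001, "twist": 0}, {"dx": 0, "dy": 0.012, "dz": 0.001, "twist": 0}]'

```text
time: 10.23
eef_pos: [0.5151, 0.0084, 0.0221]
tcp_rot: [1.987, 2.428, -0.001]
force: [-0.6, 0.7, 3.9]
gripper_width: 0.0007
```

Request:
jog_arm --motion '[{"dx": 0, "dy": 0.012, "dz": 0.001, "twist": 0}, {"dx": 0, "dy": 0.012, "dz": 0.001, "twist": 0}]'

```text
time: 10.4
eef_pos: [0.5226, 0.0099, 0.0221]
tcp_rot: [1.986, 2.427, 0.001]
force: [-0.9, 0.5, 5.2]
gripper_width: 0.0004
```

Request:
jog_arm --motion '[{"dx": 0, "dy": 0.012, "dz": 0.001, "twist": 0}, {"dx": 0, "dy": 0.012, "dz": 0.001, "twist": 0}]'

```text
time: 10.57
eef_pos: [0.5299, 0.0113, 0.022]
tcp_rot: [1.986, 2.427, 0.002]
force: [-1.2, -0.5, 5.2]
gripper_width: 0.0006
```

Request:
jog_arm --motion '[{"dx": 0, "dy": 0.012, "dz": 0.001, "twist": 0}, {"dx": 0, "dy": 0.012, "dz": 0.001, "twist": 0}]'

```text
time: 10.73
eef_pos: [0.5371, 0.0127, 0.0221]
tcp_rot: [1.985, 2.426, 0.003]
force: [-0.7, 0.1, 5.5]
gripper_width: 0.0005
```

```bash
python3 -c "
from h import *
plan((.537,.013,.10),100,3)
plan((.40,.33,.2),40,12,(.537,.013,.10),101)"
```

```text
pos [0.5371 0.0127 0.0221] yaw 101.4 tilt [ 0.007 -0.003 -1.   ] t 10.7333 F [-0.68  0.06  5.46] w 0.0005
{"dx":0.000,"dy":-0.000,"dz":-0.104,"twist":0.005},{"dx":0.000,"dy":-0.000,"dz":-0.104,"twist":0.005},{"dx":0.000,"dy":-0.000,"dz":-0.104,"twist":0.005},
pos [0.5371 0.0127 0.0221] yaw 101.4 tilt [ 0.007 -0.003 -1.   ] t 10.7333 F [-0.68  0.06  5.46] w 0.0005
{"dx":0.112,"dy":-0.025,"dz":-0.033,"twist":0.056},{"dx":0.110,"dy":-0.035,"dz":-0.033,"twist":0.056},{"dx":0.106,"dy":-0.044,"dz":-0.033,"twist":0.056},{"dx":0.102,"dy":-0.053,"dz":-0.033,"twist":0.056},{"dx":0.097,"dy":-0.062,"dz":-0.033,"twist":0.056},{"dx":0.091,"dy":-0.071,"dz":-0.033,"twist":0.056},{"dx":0.084,"dy":-0.078,"dz":-0.033,"twist":0.056},{"dx":0.077,"dy":-0.085,"dz":-0.033,"twist":0.056},{"dx":0.069,"dy":-0.092,"dz":-0.033,"twist":0.056},{"dx":0.061,"dy":-0.098,"dz":-0.033,"twist":0.056},{"dx":0.052,"dy":-0.103,"dz":-0.033,"twist":0.056},{"dx":0.043,"dy":-0.107,"dz":-0.033,"twist":0.056},
```

Request:
jog_arm --motion '[{"dx": 0, "dy": 0, "dz": -0.1, "twist": 0}, {"dx": 0, "dy": 0, "dz": -0.1, "twist": 0}, {"dx": 0, "dy": 0, "dz": -0.1, "twist": 0}]'

```text
time: 10.98
eef_pos: [0.5332, 0.0129, 0.0925]
tcp_rot: [-1.986, -2.428, 0.012]
force: [0.4, -0.3, -0.3]
gripper_width: 0.0005
```

Request:
jog_arm --grip 40 --motion '[{"dx": 0.112, "dy": -0.025, "dz": -0.033, "twist": 0.056}, {"dx": 0.11, "dy": -0.035, "dz": -0.033, "twist": 0.056}, {"dx": 0.106, "dy": -0.044, "dz": -0.033, "twist": 0.056}, {"dx": 0.102, "dy": -0.053, "dz": -0.033, "twist": 0.056}, {"dx": 0.097, "dy": -0.062, "dz": -0.033, "twist": 0.056}, {"dx": 0.091, "dy": -0.071, "dz": -0.033, "twist": 0.056}, {"dx": 0.084, "dy": -0.078, "dz": -0.033, "twist": 0.056}, {"dx": 0.077, "dy": -0.085, "dz": -0.033, "twist": 0.056}, {"dx": 0.069, "dy": -0.092, "dz": -0.033, "twist": 0.056}, {"dx": 0.061, "dy": -0.098, "dz": -0.033, "twist": 0.056}, {"dx": 0.052, "dy": -0.103, "dz": -0.033, "twist": 0.056}, {"dx": 0.043, "dy": -0.107, "dz": -0.033, "twist": 0.056}]'

```text
time: 11.98
eef_pos: [0.3991, 0.3397, 0.1924]
tcp_rot: [2.967, 1.007, -0.015]
force: [0.5, 0.5, -0.1]
gripper_width: 0.0401
```

```bash
python3 - <<'E'
from h import *
viewer.grab_frame("scene")
im=viewer.grab_frame("top")[:,:,::-1]; cv2.imwrite("raw_top3.png",im)
c=cv2.convertScaleAbs(cv2.resize(im[125:225,200:325],None,fx=6,fy=6,interpolation=cv2.INTER_CUBIC),alpha=1.4)
cv2.imwrite("pics/top3.png",c)
print(st()[1].round(4),st()[3])
E
```

```text
[0.3993 0.3425 0.1932] 37.91949601566293
```

View pics/top3.png

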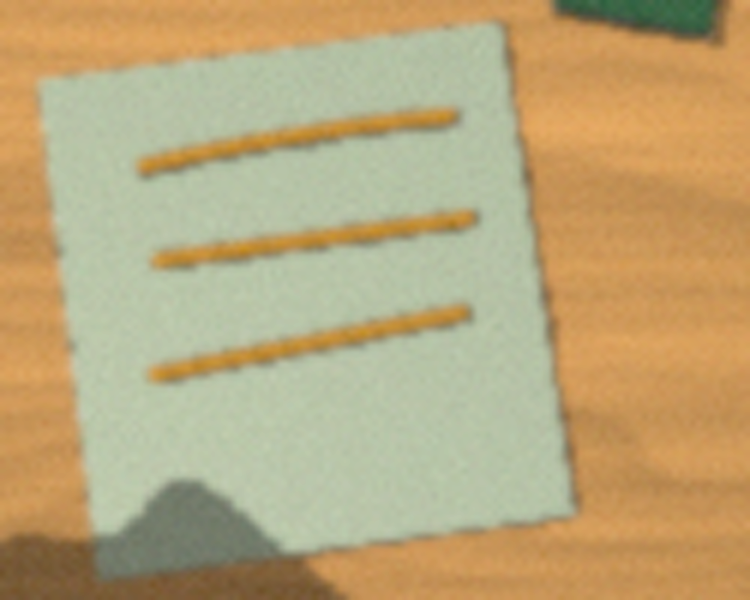

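The far rod's bow shows in this picture: its middle sits about 8 px off the chord. The other two look straight. Rod ends in the crop: far (140,168)–(458,116), mid (153,262)–(477,217), near (150,377)–(470,313).

```bash
python3 - <<'E'
from h import *
f=lambda u,v,z:ray("top",200+(u+.5)/6-.5,125+(v+.5)/6-.5,z)
for n,a,b in(("far",(140,168),(458,116)),("mid",(153,262),(477,217)),("near",(150,377),(470,313))):
    p,q=f(*a,.017),f(*b,.017); print(n,((p+q)/2).round(4),np.linalg.norm(p-q).round(4),np.degrees(np.arctan2(*(p-q)[[1,0]])).round(1))
print("farmid",f(300,134,.017).round(4))
plan((.65,.02,.06),9,14)
E
```

```text
far [0.646  0.0182 0.017 ] 0.1773 99.1
mid [0.5912 0.01   0.017 ] 0.1789 97.6
near [0.5327 0.0133 0.017 ] 0.1773 100.9
farmid [0.6505 0.0179 0.017 ]
pos [0.3993 0.3425 0.1932] yaw 37.9 tilt [-0.005 -0.007 -1.   ] t 12.0833 F [-1.13 -1.05  0.35] w 0.0394
{"dx":-0.000,"dy":0.117,"dz":0.038,"twist":0.023},{"dx":0.004,"dy":0.117,"dz":0.038,"twist":0.023},{"dx":0.008,"dy":0.116,"dz":0.038,"twist":0.023},{"dx":0.012,"dy":0.116,"dz":0.038,"twist":0.023},{"dx":0.017,"dy":0.116,"dz":0.038,"twist":0.023},{"dx":0.021,"dy":0.115,"dz":0.038,"twist":0.023},{"dx":0.025,"dy":0.114,"dz":0.038,"twist":0.023},{"dx":0.029,"dy":0.113,"dz":0.038,"twist":0.023},{"dx":0.033,"dy":0.112,"dz":0.038,"twist":0.023},{"dx":0.037,"dy":0.111,"dz":0.038,"twist":0.023},{"dx":0.041,"dy":0.109,"dz":0.038,"twist":0.023},{"dx":0.045,"dy":0.108,"dz":0.038,"twist":0.023},{"dx":0.049,"dy":0.106,"dz":0.038,"twist":0.023},{"dx":0.053,"dy":0.104,"dz":0.038,"twist":0.023},
```

```bash
python3 - <<'E'
from h import *
# jar lid centre in top1 (x1.55): (430,160); jar lid in scene1 (371,442)
print("jar",ray("top",430/1.55,160/1.55,.095).round(3),ray("scene",371/1.55,442/1.55,.095).round(3))
print("stamp",ray("top",390/1.55,172/1.55,.08).round(3),ray("scene",428/1.55,436/1.55,.08).round(3))
print("tin",ray("top",475/1.55,186/1.55,.022).round(3))
E
```

```text
jar [ 0.772 -0.072  0.095] [ 0.775 -0.07   0.095]
stamp [0.752 0.01  0.08 ] [0.767 0.011 0.08 ]
tin [ 0.74  -0.172  0.022]
```

Request:
jog_arm --grip 40 --motion '[{"dx": 0, "dy": 0.117, "dz": 0.038, "twist": 0.023}, {"dx": 0.004, "dy": 0.117, "dz": 0.038, "twist": 0.023}, {"dx": 0.008, "dy": 0.116, "dz": 0.038, "twist": 0.023}, {"dx": 0.012, "dy": 0.116, "dz": 0.038, "twist": 0.023}, {"dx": 0.017, "dy": 0.116, "dz": 0.038, "twist": 0.023}, {"dx": 0.021, "dy": 0.115, "dz": 0.038, "twist": 0.023}, {"dx": 0.025, "dy": 0.114, "dz": 0.038, "twist": 0.023}, {"dx": 0.029, "dy": 0.113, "dz": 0.038, "twist": 0.023}, {"dx": 0.033, "dy": 0.112, "dz": 0.038, "twist": 0.023}, {"dx": 0.037, "dy": 0.111, "dz": 0.038, "twist": 0.023}, {"dx": 0.041, "dy": 0.1, "dz": 0.03, "twist": 0.023}, {"dx": 0.03, "dy": 0.05, "dz": 0.01, "twist": 0.023}]'

```text
time: 13.08
eef_pos: [0.6104, 0.0641, 0.0762]
tcp_rot: [3.109, 0.357, -0.028]
force: [-0.3, 0.5, 0.0]
gripper_width: 0.0398
```

```bash
python3 -c "
from h import *
plan((.6505,.018,.04),9.1,6)"
```

```text
pos [0.6104 0.0641 0.0762] yaw 13.1 tilt [-0.016 -0.014 -1.   ] t 13.0833 F [-0.33  0.54  0.  ] w 0.0398
{"dx":0.019,"dy":0.036,"dz":0.024,"twist":0.007},{"dx":0.019,"dy":0.036,"dz":0.024,"twist":0.007},{"dx":0.020,"dy":0.036,"dz":0.024,"twist":0.007},{"dx":0.020,"dy":0.035,"dz":0.024,"twist":0.007},{"dx":0.021,"dy":0.035,"dz":0.024,"twist":0.007},{"dx":0.021,"dy":0.035,"dz":0.024,"twist":0.007},
```

Request:
jog_arm --motion '[{"dx": 0.019, "dy": 0.036, "dz": 0.024, "twist": 0.007}, {"dx": 0.019, "dy": 0.036, "dz": 0.024, "twist": 0.007}, {"dx": 0.02, "dy": 0.036, "dz": 0.024, "twist": 0.007}, {"dx": 0.02, "dy": 0.035, "dz": 0.024, "twist": 0.007}, {"dx": 0.021, "dy": 0.035, "dz": 0.024, "twist": 0.007}, {"dx": 0.021, "dy": 0.03, "dz": 0.024, "twist": 0.007}, {"dx": 0, "dy": 0, "dz": 0, "twist": 0}, {"dx": 0, "dy": 0, "dz": 0, "twist": 0}]'

```text
time: 13.75
eef_pos: [0.6521, 0.0139, 0.0344]
tcp_rot: [3.12, 0.245, -0.034]
force: [0.2, -0.1, -0.2]
gripper_width: 0.04
```

```bash
python3 -c "
from h import *
plan((.6505,.018,.0142),9.1,8)"
```

```text
pos [0.6521 0.0139 0.0344] yaw 9.0 tilt [-0.021 -0.013 -1.   ] t 13.75 F [ 0.17 -0.07 -0.24] w 0.04
{"dx":-0.000,"dy":-0.002,"dz":0.010,"twist":-0.000},{"dx":-0.000,"dy":-0.002,"dz":0.010,"twist":-0.000},{"dx":-0.000,"dy":-0.002,"dz":0.010,"twist":-0.000},{"dx":-0.000,"dy":-0.002,"dz":0.010,"twist":-0.000},{"dx":-0.000,"dy":-0.002,"dz":0.010,"twist":-0.000},{"dx":-0.000,"dy":-0.002,"dz":0.010,"twist":-0.000},{"dx":-0.000,"dy":-0.002,"dz":0.010,"twist":-0.000},{"dx":-0.000,"dy":-0.002,"dz":0.010,"twist":-0.000},
```

Request:
jog_arm --motion '[{"dx": 0, "dy": -0.003, "dz": 0.012, "twist": 0}, {"dx": 0, "dy": -0.003, "dz": 0.012, "twist": 0}, {"dx": 0, "dy": -0.003, "dz": 0.012, "twist": 0}, {"dx": 0, "dy": -0.003, "dz": 0.012, "twist": 0}, {"dx": 0, "dy": -0.002, "dz": 0.012, "twist": 0}, {"dx": 0, "dy": -0.002, "dz": 0.01, "twist": 0}, {"dx": 0, "dy": 0, "dz": 0.004, "twist": 0}, {"dx": 0, "dy": 0, "dz": 0, "twist": 0}]'

```text
time: 14.42
eef_pos: [0.65, 0.0205, 0.0151]
tcp_rot: [3.12, 0.25, -0.033]
force: [0.5, -0.7, 0.5]
gripper_width: 0.0398
```

Request:
jog_arm --motion '[{"dx": 0, "dy": 0, "dz": 0.004, "twist": 0}, {"dx": 0, "dy": 0, "dz": 0.001, "twist": 0}]'

```text
time: 14.58
eef_pos: [0.65, 0.0205, 0.0139]
tcp_rot: [3.12, 0.25, -0.033]
force: [-0.4, -0.3, -0.1]
gripper_width: 0.0398
```

Request:
jog_arm --grip 0 --newtons 20 --motion '[{"dx": 0, "dy": 0, "dz": 0, "twist": 0}, {"dx": 0, "dy": 0, "dz": 0, "twist": 0}, {"dx": 0, "dy": 0, "dz": 0, "twist": 0}, {"dx": 0, "dy": 0, "dz": 0, "twist": 0}, {"dx": 0, "dy": 0, "dz": 0, "twist": 0}, {"dx": 0, "dy": 0, "dz": 0, "twist": 0}, {"dx": 0, "dy": 0, "dz": 0, "twist": 0}]'

```text
time: 15.17
eef_pos: [0.6505, 0.0203, 0.0143]
tcp_rot: [3.12, 0.25, -0.031]
force: [0.7, -0.5, 0.1]
gripper_width: 0.0095
```

```bash
python3 -c "
from h import *
plan((.65,.02,.12),9,4)
plan((.50,.33,.10),5,14,(.65,.02,.12),9)"
```

```text
pos [0.6505 0.0203 0.0143] yaw 9.1 tilt [-0.019 -0.013 -1.   ] t 15.1667 F [ 0.73 -0.53  0.13] w 0.0095
{"dx":-0.001,"dy":0.000,"dz":-0.106,"twist":0.000},{"dx":-0.001,"dy":0.000,"dz":-0.106,"twist":0.000},{"dx":-0.001,"dy":0.000,"dz":-0.106,"twist":0.000},{"dx":-0.001,"dy":0.000,"dz":-0.106,"twist":0.000},
pos [0.6505 0.0203 0.0143] yaw 9.1 tilt [-0.019 -0.013 -1.   ] t 15.1667 F [ 0.73 -0.53  0.13] w 0.0095
{"dx":-0.028,"dy":-0.094,"dz":0.006,"twist":0.003},{"dx":-0.029,"dy":-0.094,"dz":0.006,"twist":0.003},{"dx":-0.029,"dy":-0.094,"dz":0.006,"twist":0.003},{"dx":-0.030,"dy":-0.094,"dz":0.006,"twist":0.003},{"dx":-0.030,"dy":-0.094,"dz":0.006,"twist":0.003},{"dx":-0.031,"dy":-0.093,"dz":0.006,"twist":0.003},{"dx":-0.031,"dy":-0.093,"dz":0.006,"twist":0.003},{"dx":-0.032,"dy":-0.093,"dz":0.006,"twist":0.003},{"dx":-0.032,"dy":-0.093,"dz":0.006,"twist":0.003},{"dx":-0.033,"dy":-0.093,"dz":0.006,"twist":0.003},{"dx":-0.033,"dy":-0.093,"dz":0.006,"twist":0.003},{"dx":-0.034,"dy":-0.092,"dz":0.006,"twist":0.003},{"dx":-0.034,"dy":-0.092,"dz":0.006,"twist":0.003},{"dx":-0.035,"dy":-0.092,"dz":0.006,"twist":0.003},
```

Request:
jog_arm --motion '[{"dx": 0, "dy": 0, "dz": -0.03, "twist": 0}, {"dx": 0, "dy": 0, "dz": -0.09, "twist": 0}, {"dx": 0, "dy": 0, "dz": -0.1, "twist": 0}, {"dx": 0, "dy": -0.04, "dz": -0.1, "twist": 0}, {"dx": -0.029, "dy": -0.09, "dz": -0.05, "twist": 0.004}, {"dx": -0.03, "dy": -0.094, "dz": 0, "twist": 0.004}, {"dx": -0.03, "dy": -0.094, "dz": 0, "twist": 0.004}, {"dx": -0.031, "dy": -0.094, "dz": 0, "twist": 0.004}, {"dx": -0.031, "dy": -0.094, "dz": 0, "twist": 0.004}, {"dx": -0.032, "dy": -0.093, "dz": 0, "twist": 0.004}, {"dx": -0.033, "dy": -0.093, "dz": 0, "twist": 0.004}, {"dx": -0.034, "dy": -0.093, "dz": 0, "twist": 0.004}]'

```text
time: 16.17
eef_pos: [0.5622, 0.2099, 0.1148]
tcp_rot: [3.126, 0.153, -0.028]
force: [-0.0, -0.1, -1.5]
gripper_width: 0.0092
```

```bash
python3 -c "
from h import *
plan((.498,.331,.08),3,8)"
```

```text
pos [0.5622 0.2099 0.1148] yaw 5.6 tilt [-0.017 -0.013 -1.   ] t 16.1667 F [-0.04 -0.14 -1.47] w 0.0092
{"dx":-0.026,"dy":-0.063,"dz":0.017,"twist":0.004},{"dx":-0.026,"dy":-0.063,"dz":0.017,"twist":0.004},{"dx":-0.027,"dy":-0.063,"dz":0.017,"twist":0.004},{"dx":-0.027,"dy":-0.063,"dz":0.017,"twist":0.004},{"dx":-0.027,"dy":-0.063,"dz":0.017,"twist":0.004},{"dx":-0.028,"dy":-0.063,"dz":0.017,"twist":0.004},{"dx":-0.028,"dy":-0.062,"dz":0.017,"twist":0.004},{"dx":-0.029,"dy":-0.062,"dz":0.017,"twist":0.004},
```

Request:
jog_arm --motion '[{"dx": -0.03, "dy": -0.08, "dz": 0.005, "twist": 0.005}, {"dx": -0.03, "dy": -0.08, "dz": 0.005, "twist": 0.005}, {"dx": -0.03, "dy": -0.08, "dz": 0.005, "twist": 0.005}, {"dx": -0.03, "dy": -0.08, "dz": 0.01, "twist": 0.005}, {"dx": -0.03, "dy": -0.07, "dz": 0.01, "twist": 0.005}, {"dx": -0.03, "dy": -0.04, "dz": 0.02, "twist": 0.005}, {"dx": -0.02, "dy": -0.01, "dz": 0.02, "twist": 0}, {"dx": 0, "dy": 0, "dz": 0, "twist": 0}, {"dx": 0, "dy": 0, "dz": 0, "twist": 0}]'

```text
time: 16.92
eef_pos: [0.4967, 0.325, 0.0991]
tcp_rot: [3.13, 0.086, -0.024]
force: [0.0, -0.8, -0.5]
gripper_width: 0.0094
```

```bash
python3 -c "
from h import *
plan((.498,.331,.012),3,8)"
```

```text
pos [0.4967 0.325  0.0991] yaw 3.2 tilt [-0.015 -0.011 -1.   ] t 16.9167 F [ 0.   -0.81 -0.5 ] w 0.0094
{"dx":0.001,"dy":-0.003,"dz":0.044,"twist":0.000},{"dx":0.001,"dy":-0.003,"dz":0.044,"twist":0.000},{"dx":0.001,"dy":-0.003,"dz":0.044,"twist":0.000},{"dx":0.001,"dy":-0.003,"dz":0.044,"twist":0.000},{"dx":0.001,"dy":-0.003,"dz":0.044,"twist":0.000},{"dx":0.001,"dy":-0.003,"dz":0.044,"twist":0.000},{"dx":0.001,"dy":-0.003,"dz":0.044,"twist":0.000},{"dx":0.001,"dy":-0.003,"dz":0.044,"twist":0.000},
```

Request:
jog_arm --motion '[{"dx": 0.001, "dy": -0.004, "dz": 0.044, "twist": 0}, {"dx": 0.001, "dy": -0.004, "dz": 0.044, "twist": 0}, {"dx": 0.001, "dy": -0.004, "dz": 0.044, "twist": 0}, {"dx": 0.001, "dy": -0.004, "dz": 0.044, "twist": 0}, {"dx": 0.001, "dy": -0.004, "dz": 0.04, "twist": 0}, {"dx": 0.001, "dy": -0.004, "dz": 0.035, "twist": 0}, {"dx": 0, "dy": 0, "dz": 0.025, "twist": 0}, {"dx": 0, "dy": 0, "dz": 0.012, "twist": 0}, {"dx": 0, "dy": 0, "dz": 0, "twist": 0}, {"dx": 0, "dy": 0, "dz": 0, "twist": 0}]'

```text
time: 17.75
eef_pos: [0.5, 0.3253, 0.0188]
tcp_rot: [3.128, 0.076, -0.025]
force: [-0.4, -0.2, -0.7]
gripper_width: 0.0093
```

Request:
jog_arm --motion '[{"dx": 0, "dy": -0.004, "dz": 0.012, "twist": 0}, {"dx": 0, "dy": -0.004, "dz": 0.01, "twist": 0}, {"dx": 0, "dy": -0.004, "dz": 0.008, "twist": 0}, {"dx": 0, "dy": 0, "dz": 0.004, "twist": 0}, {"dx": 0, "dy": 0, "dz": 0.002, "twist": 0}]'

```text
time: 18.17
eef_pos: [0.501, 0.3294, 0.0109]
tcp_rot: [3.13, 0.076, -0.019]
force: [0.0, -0.7, -1.4]
gripper_width: 0.0093
```

Request:
jog_arm --motion '[{"dx": 0, "dy": 0, "dz": 0.006, "twist": 0}, {"dx": 0, "dy": 0, "dz": 0.005, "twist": 0}, {"dx": 0, "dy": 0, "dz": 0.004, "twist": 0}, {"dx": 0, "dy": 0, "dz": 0.002, "twist": 0}]'

```text
time: 18.5
eef_pos: [0.5011, 0.3297, 0.0067]
tcp_rot: [3.131, 0.077, -0.018]
force: [0.3, 0.1, -1.4]
gripper_width: 0.0093
```

Request:
jog_arm --grip 30 --motion '[{"dx": 0, "dy": 0, "dz": 0, "twist": 0}, {"dx": 0, "dy": 0, "dz": 0, "twist": 0}, {"dx": 0, "dy": 0, "dz": 0, "twist": 0}, {"dx": 0, "dy": 0, "dz": 0, "twist": 0}]'

```text
time: 18.83
eef_pos: [0.5016, 0.3299, 0.0073]
tcp_rot: [3.132, 0.077, -0.016]
force: [-0.1, 0.2, -0.2]
gripper_width: 0.0293
```

Request:
jog_arm --grip 40 --motion '[{"dx": 0, "dy": 0, "dz": -0.03, "twist": 0}, {"dx": 0, "dy": 0, "dz": -0.08, "twist": 0}, {"dx": 0, "dy": 0, "dz": -0.1, "twist": 0}, {"dx": 0, "dy": 0, "dz": -0.1, "twist": 0}, {"dx": 0, "dy": 0, "dz": -0.05, "twist": 0}]'

```text
time: 19.25
eef_pos: [0.5005, 0.3294, 0.099]
tcp_rot: [3.127, 0.077, -0.027]
force: [1.2, 0.4, 0.3]
gripper_width: 0.0397
```

```bash
python3 -c "
from h import *
snap('scene','scene2.png',(200,120,460,315),3)
plan((.5327,.0133,.05),10.9,14)"
```

```text
pos [0.5017 0.3302 0.101 ] yaw 2.8 tilt [-0.014 -0.012 -1.   ] t 19.3 F [0.58 1.15 2.07] w 0.0399
{"dx":0.004,"dy":0.091,"dz":0.015,"twist":-0.006},{"dx":0.004,"dy":0.091,"dz":0.015,"twist":-0.006},{"dx":0.003,"dy":0.091,"dz":0.015,"twist":-0.006},{"dx":0.002,"dy":0.091,"dz":0.015,"twist":-0.006},{"dx":0.001,"dy":0.091,"dz":0.015,"twist":-0.006},{"dx":-0.000,"dy":0.091,"dz":0.015,"twist":-0.006},{"dx":-0.001,"dy":0.091,"dz":0.015,"twist":-0.006},{"dx":-0.002,"dy":0.091,"dz":0.015,"twist":-0.006},{"dx":-0.003,"dy":0.091,"dz":0.015,"twist":-0.006},{"dx":-0.004,"dy":0.091,"dz":0.015,"twist":-0.006},{"dx":-0.005,"dy":0.091,"dz":0.015,"twist":-0.006},{"dx":-0.006,"dy":0.091,"dz":0.015,"twist":-0.006},{"dx":-0.007,"dy":0.091,"dz":0.015,"twist":-0.006},{"dx":-0.007,"dy":0.091,"dz":0.015,"twist":-0.006},
```

View pics/scene2.png

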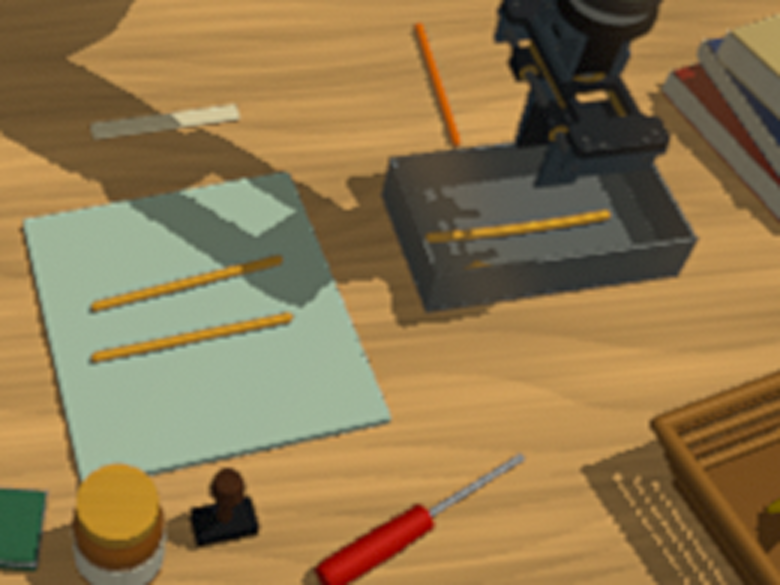

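The bent rod lies flat in the bin (crop (430,237)–(610,214)), and the two true rods are still on the glass. Next I'll pick up the near true rod.

Request:
jog_arm --motion '[{"dx": 0.004, "dy": 0.1, "dz": 0.005, "twist": -0.006}, {"dx": 0.004, "dy": 0.1, "dz": 0.005, "twist": -0.006}, {"dx": 0.003, "dy": 0.1, "dz": 0.005, "twist": -0.006}, {"dx": 0.002, "dy": 0.1, "dz": 0.005, "twist": -0.007}, {"dx": 0.001, "dy": 0.1, "dz": 0.005, "twist": -0.007}, {"dx": 0, "dy": 0.1, "dz": 0.01, "twist": -0.007}, {"dx": -0.001, "dy": 0.1, "dz": 0.015, "twist": -0.007}, {"dx": -0.002, "dy": 0.1, "dz": 0.02, "twist": -0.007}, {"dx": -0.003, "dy": 0.1, "dz": 0.03, "twist": -0.007}, {"dx": -0.004, "dy": 0.1, "dz": 0.03, "twist": -0.007}, {"dx": -0.005, "dy": 0.1, "dz": 0.03, "twist": -0.007}, {"dx": -0.006, "dy": 0.06, "dz": 0.02, "twist": -0.007}]'

```text
time: 20.3
eef_pos: [0.5332, 0.0337, 0.06]
tcp_rot: [3.122, 0.298, -0.005]
force: [0.1, -0.1, 0.4]
gripper_width: 0.0398
```

```bash
python3 -c "
from h import *
plan((.5327,.0133,.03),10.9,6)"
```

```text
pos [0.5332 0.0337 0.06  ] yaw 10.9 tilt [-0.002 -0.005 -1.   ] t 20.3 F [ 0.1  -0.09  0.45] w 0.0398
{"dx":-0.003,"dy":0.013,"dz":0.020,"twist":0.000},{"dx":-0.003,"dy":0.013,"dz":0.020,"twist":0.000},{"dx":-0.003,"dy":0.013,"dz":0.020,"twist":0.000},{"dx":-0.003,"dy":0.013,"dz":0.020,"twist":0.000},{"dx":-0.003,"dy":0.013,"dz":0.020,"twist":0.000},{"dx":-0.003,"dy":0.013,"dz":0.020,"twist":0.000},
```

Request:
jog_arm --motion '[{"dx": -0.003, "dy": 0.01, "dz": 0.02, "twist": 0}, {"dx": -0.003, "dy": 0.01, "dz": 0.02, "twist": 0}, {"dx": -0.003, "dy": 0.01, "dz": 0.02, "twist": 0}, {"dx": -0.003, "dy": 0.01, "dz": 0.02, "twist": 0}, {"dx": -0.003, "dy": 0.008, "dz": 0.02, "twist": 0}, {"dx": 0, "dy": 0, "dz": 0.01, "twist": 0}, {"dx": 0, "dy": 0, "dz": 0, "twist": 0}, {"dx": 0, "dy": 0, "dz": 0, "twist": 0}]'

```text
time: 20.97
eef_pos: [0.5302, 0.021, 0.0287]
tcp_rot: [3.124, 0.296, -0.009]
force: [-0.4, 0.5, 0.7]
gripper_width: 0.04
```

```bash
python3 -c "
from h import *
plan((.5327,.0133,.0142),10.9,6)"
```

```text
pos [0.5302 0.021  0.0287] yaw 10.8 tilt [-0.005 -0.005 -1.   ] t 20.9667 F [-0.44  0.52  0.74] w 0.04
{"dx":0.001,"dy":0.005,"dz":0.010,"twist":-0.000},{"dx":0.001,"dy":0.005,"dz":0.010,"twist":-0.000},{"dx":0.001,"dy":0.005,"dz":0.010,"twist":-0.000},{"dx":0.001,"dy":0.005,"dz":0.010,"twist":-0.000},{"dx":0.001,"dy":0.005,"dz":0.010,"twist":-0.000},{"dx":0.001,"dy":0.005,"dz":0.010,"twist":-0.000},
```

Request:
jog_arm --motion '[{"dx": 0.001, "dy": 0.007, "dz": 0.012, "twist": 0}, {"dx": 0.001, "dy": 0.007, "dz": 0.012, "twist": 0}, {"dx": 0.001, "dy": 0.007, "dz": 0.012, "twist": 0}, {"dx": 0.001, "dy": 0.007, "dz": 0.01, "twist": 0}, {"dx": 0.001, "dy": 0.005, "dz": 0.008, "twist": 0}, {"dx": 0, "dy": 0.002, "dz": 0.004, "twist": 0}, {"dx": 0, "dy": 0, "dz": 0.002, "twist": 0}, {"dx": 0, "dy": 0, "dz": 0, "twist": 0}]'

```text
time: 21.63
eef_pos: [0.5342, 0.0124, 0.0127]
tcp_rot: [3.123, 0.297, -0.006]
force: [-0.5, 0.4, 0.4]
gripper_width: 0.0398
```

Request:
jog_arm --grip 0 --newtons 20 --motion '[{"dx": 0, "dy": 0, "dz": -0.004, "twist": 0}, {"dx": 0, "dy": -0.002, "dz": 0, "twist": 0}, {"dx": 0, "dy": 0, "dz": 0, "twist": 0}, {"dx": 0, "dy": 0, "dz": 0, "twist": 0}, {"dx": 0, "dy": 0, "dz": 0, "twist": 0}, {"dx": 0, "dy": 0, "dz": 0, "twist": 0}, {"dx": 0, "dy": 0, "dz": 0, "twist": 0}]'

```text
time: 22.22
eef_pos: [0.5343, 0.0131, 0.0142]
tcp_rot: [3.123, 0.297, -0.004]
force: [-0.1, -0.3, -0.5]
gripper_width: 0.0097
```

Request:
jog_arm --motion '[{"dx": 0, "dy": 0, "dz": -0.03, "twist": 0}, {"dx": 0, "dy": 0, "dz": -0.09, "twist": 0}, {"dx": 0, "dy": 0, "dz": -0.12, "twist": 0}, {"dx": 0, "dy": 0, "dz": -0.14, "twist": 0}, {"dx": 0, "dy": 0, "dz": -0.14, "twist": 0}, {"dx": 0, "dy": 0, "dz": -0.08, "twist": 0}]'

```text
time: 22.72
eef_pos: [0.5296, 0.0138, 0.1657]
tcp_rot: [3.125, 0.298, -0.032]
force: [0.7, -0.3, -1.1]
gripper_width: 0.0095
```

```bash
python3 -c "
from h import *
plan((.462,-.353,.165),3.4,12)"
```

```text
pos [0.5296 0.0138 0.1657] yaw 10.9 tilt [-0.02  -0.004 -1.   ] t 22.7167 F [ 0.72 -0.34 -1.13] w 0.0095
{"dx":-0.045,"dy":0.116,"dz":0.000,"twist":0.007},{"dx":-0.044,"dy":0.116,"dz":0.000,"twist":0.007},{"dx":-0.043,"dy":0.117,"dz":0.000,"twist":0.007},{"dx":-0.041,"dy":0.117,"dz":0.000,"twist":0.007},{"dx":-0.040,"dy":0.118,"dz":0.000,"twist":0.007},{"dx":-0.039,"dy":0.118,"dz":0.000,"twist":0.007},{"dx":-0.038,"dy":0.119,"dz":0.000,"twist":0.007},{"dx":-0.036,"dy":0.119,"dz":0.000,"twist":0.007},{"dx":-0.035,"dy":0.119,"dz":0.000,"twist":0.007},{"dx":-0.034,"dy":0.120,"dz":0.000,"twist":0.007},{"dx":-0.032,"dy":0.120,"dz":0.000,"twist":0.007},{"dx":-0.031,"dy":0.120,"dz":0.000,"twist":0.007},
```

Request:
jog_arm --motion '[{"dx": -0.02, "dy": 0.05, "dz": 0, "twist": 0.007}, {"dx": -0.045, "dy": 0.11, "dz": 0, "twist": 0.007}, {"dx": -0.043, "dy": 0.117, "dz": 0, "twist": 0.007}, {"dx": -0.041, "dy": 0.117, "dz": 0, "twist": 0.007}, {"dx": -0.04, "dy": 0.118, "dz": 0, "twist": 0.007}, {"dx": -0.039, "dy": 0.118, "dz": 0, "twist": 0.007}, {"dx": -0.038, "dy": 0.119, "dz": 0, "twist": 0.007}, {"dx": -0.036, "dy": 0.119, "dz": 0, "twist": 0.007}, {"dx": -0.035, "dy": 0.119, "dz": 0, "twist": 0.007}, {"dx": -0.034, "dy": 0.12, "dz": 0, "twist": 0.007}, {"dx": -0.032, "dy": 0.12, "dz": 0, "twist": 0.007}, {"dx": -0.02, "dy": 0.06, "dz": 0, "twist": 0.007}]'

```text
time: 23.72
eef_pos: [0.4559, -0.3342, 0.1664]
tcp_rot: [3.14, 0.087, -0.033]
force: [0.1, 0.6, -1.7]
gripper_width: 0.0093
```

Request:
jog_arm --motion '[{"dx": 0, "dy": 0, "dz": 0, "twist": 0}, {"dx": 0, "dy": 0, "dz": 0, "twist": 0}]'

```text
time: 23.88
eef_pos: [0.4524, -0.338, 0.164]
tcp_rot: [-3.139, -0.076, 0.039]
force: [-0.0, 0.0, -1.8]
gripper_width: 0.0093
```

```bash
python3 - <<'E'
from h import *
plan((.4614,-.3535,.125),3.4,6)
im=viewer.grab_frame("scene")[:,:,::-1]; cv2.imwrite("raw_scene3.png",im)
cv2.imwrite("pics/scene3.png",cv2.convertScaleAbs(cv2.resize(im[130:290,60:180],None,fx=5,fy=5,interpolation=cv2.INTER_CUBIC)[:600*1],alpha=1.3)[:600])
E
```

```text
pos [ 0.4524 -0.338   0.164 ] yaw 2.8 tilt [-0.025  0.001 -1.   ] t 23.8833 F [-0.02  0.02 -1.84] w 0.0093
{"dx":0.005,"dy":0.011,"dz":0.026,"twist":-0.001},{"dx":0.005,"dy":0.011,"dz":0.026,"twist":-0.001},{"dx":0.005,"dy":0.011,"dz":0.026,"twist":-0.001},{"dx":0.005,"dy":0.011,"dz":0.026,"twist":-0.001},{"dx":0.005,"dy":0.011,"dz":0.026,"twist":-0.001},{"dx":0.005,"dy":0.011,"dz":0.026,"twist":-0.001},
```

View pics/scene3.png

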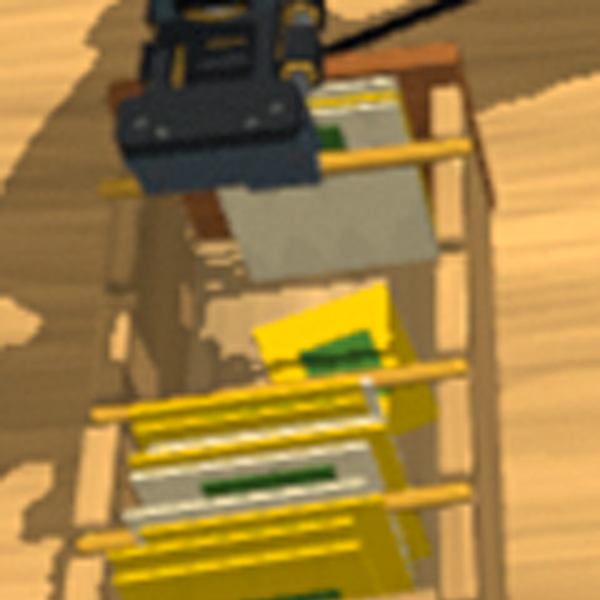

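The empty notches show at crop (120,285) and (452,243). The held rod is hidden or overlaps the front rod. I'll cross-check the seat against the scene view.

```bash
python3 - <<'E'
from h import *
f=lambda u,v,z:ray("scene",60+(u+.5)/5-.5,130+(v+.5)/5-.5,z)
for n,a,b,z in(("empty",(120,285),(452,243),.102),("d30",(95,414),(465,367),.1),("d105",(80,544),(470,492),.1),("vis as d-120",(103,187),(470,147),.1),("vis as held",(103,187),(470,147),.167)):
    p,q=f(*a,z),f(*b,z); print(n,((p+q)/2).round(4),np.linalg.norm(p-q).round(4),np.degrees(np.arctan2(*(p-q)[[1,0]])).round(1)-180)
a=np.radians(92.8); u=np.array([np.cos(a),np.sin(a),0])*.09; c=np.array([.4524,-.338,.167])
for p in(c-u,c+u): print("held proj crop",((proj("scene",p)-[60,130])*5).round())
E
```

```text
empty [ 0.4582 -0.3534  0.102 ] 0.1659 -266.6
d30 [ 0.5388 -0.3492  0.1   ] 0.1762 -267.0
d105 [ 0.614  -0.3443  0.1   ] 0.1768 -267.1
vis as d-120 [ 0.3869 -0.3601  0.1   ] 0.1916 -267.6
vis as held [ 0.4535 -0.3376  0.167 ] 0.1755 -267.6
held proj crop [ 96. 185.]
held proj crop [472. 142.]
```

Request:
jog_arm --motion '[{"dx": 0.006, "dy": 0.012, "dz": 0.02, "twist": -0.001}, {"dx": 0.007, "dy": 0.013, "dz": 0.03, "twist": -0.001}, {"dx": 0.007, "dy": 0.013, "dz": 0.03, "twist": -0.001}, {"dx": 0.007, "dy": 0.013, "dz": 0.03, "twist": -0.001}, {"dx": 0.007, "dy": 0.012, "dz": 0.03, "twist": -0.001}, {"dx": 0.007, "dy": 0.008, "dz": 0.02, "twist": -0.001}, {"dx": 0, "dy": 0, "dz": 0, "twist": 0}, {"dx": 0, "dy": 0, "dz": 0, "twist": 0}]'

```text
time: 24.6
eef_pos: [0.4642, -0.3508, 0.1171]
tcp_rot: [-3.134, -0.105, 0.045]
force: [-0.6, -0.4, 0.1]
gripper_width: 0.0092
```

```bash
python3 - <<'E'
from h import *
plan((.4622,-.354,.112),3.3,4)
E
```

```text
pos [ 0.4642 -0.3508  0.1171] yaw 3.8 tilt [-0.029  0.004 -1.   ] t 24.6 F [-0.58 -0.38  0.14] w 0.0092
{"dx":-0.002,"dy":0.003,"dz":0.005,"twist":0.002},{"dx":-0.002,"dy":0.003,"dz":0.005,"twist":0.002},{"dx":-0.002,"dy":0.003,"dz":0.005,"twist":0.002},{"dx":-0.002,"dy":0.003,"dz":0.005,"twist":0.002},
```

Request:
jog_arm --motion '[{"dx": -0.002, "dy": 0.004, "dz": 0.005, "twist": 0.002}, {"dx": -0.002, "dy": 0.004, "dz": 0.005, "twist": 0.002}, {"dx": -0.002, "dy": 0.004, "dz": 0.005, "twist": 0.002}, {"dx": -0.001, "dy": 0.003, "dz": 0.004, "twist": 0}, {"dx": 0, "dy": 0, "dz": 0, "twist": 0}]'

```text
time: 25.02
eef_pos: [0.4627, -0.3551, 0.1128]
tcp_rot: [-3.136, -0.089, 0.043]
force: [-0.0, 0.1, -2.1]
gripper_width: 0.0097
```

```bash
python3 - <<'E'
from h import *
plan((.4622,-.354,.1),3.3,4)
im=viewer.grab_frame("scene")[:,:,::-1]; cv2.imwrite("raw_scene4.png",im)
cv2.imwrite("pics/scene4.png",cv2.convertScaleAbs(cv2.resize(im[135:235,65:185],None,fx=6,fy=6,interpolation=cv2.INTER_CUBIC),alpha=1.3))
E
```

```text
pos [ 0.4627 -0.3551  0.1128] yaw 3.3 tilt [-0.028  0.004 -1.   ] t 25.0167 F [-0.01  0.15 -2.14] w 0.0097
{"dx":-0.000,"dy":-0.001,"dz":0.013,"twist":-0.000},{"dx":-0.000,"dy":-0.001,"dz":0.013,"twist":-0.000},{"dx":-0.000,"dy":-0.001,"dz":0.013,"twist":-0.000},{"dx":-0.000,"dy":-0.001,"dz":0.013,"twist":-0.000},
```

View pics/scene4.png

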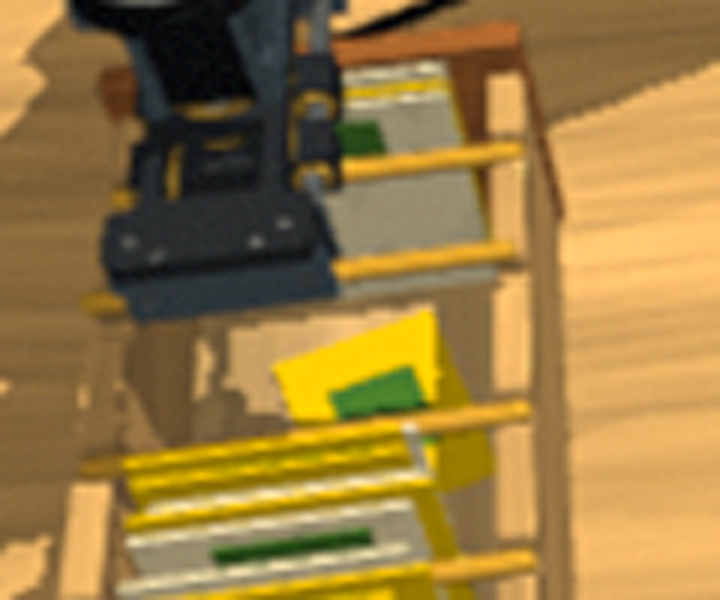

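```bash
python3 - <<'E'
from h import *
f=lambda u,v,z:ray("scene",65+(u+.5)/6-.5,135+(v+.5)/6-.5,z)
for n,a,b,z in(("held",(85,304),(517,252),.1156),("d-120",(112,198),(521,151),.1),("d30",(80,467),(530,408),.1)):
    p,q=f(*a,z),f(*b,z); print(n,((p+q)/2).round(4),p.round(4),q.round(4),np.linalg.norm(p-q).round(4))
E
```

```text
held [ 0.4649 -0.3544  0.1156] [ 0.4695 -0.443   0.1156] [ 0.4603 -0.2659  0.1156] 0.1773
d-120 [ 0.3895 -0.3588  0.1   ] [ 0.394  -0.4476  0.1   ] [ 0.3851 -0.2701  0.1   ] 0.1776
d30 [ 0.5381 -0.3497  0.1   ] [ 0.5432 -0.4388  0.1   ] [ 0.533  -0.2605  0.1   ] 0.1786
```

Cross-check: the held rod is 1 mm off the seat in x and about 0.1 mm off side to side, both measured in the same view. I'll lower it gently.

Request:
jog_arm --motion '[{"dx": -0.001, "dy": 0, "dz": 0.008, "twist": 0}, {"dx": -0.001, "dy": 0, "dz": 0.01, "twist": 0}, {"dx": 0, "dy": 0, "dz": 0.01, "twist": 0}, {"dx": 0, "dy": 0, "dz": 0.008, "twist": 0}, {"dx": 0, "dy": 0, "dz": 0.006, "twist": 0}, {"dx": 0, "dy": 0, "dz": 0.003, "twist": 0}]'

```text
time: 25.57
eef_pos: [0.462, -0.3552, 0.1012]
tcp_rot: [-3.137, -0.089, 0.041]
force: [-0.8, -0.2, -1.0]
gripper_width: 0.0092
```

Request:
jog_arm --motion '[{"dx": 0, "dy": 0, "dz": 0.005, "twist": 0}, {"dx": 0, "dy": 0, "dz": 0.005, "twist": 0}, {"dx": 0, "dy": 0, "dz": 0.002, "twist": 0}]'

```text
time: 25.82
eef_pos: [0.4624, -0.3553, 0.0979]
tcp_rot: [-3.137, -0.089, 0.04]
force: [0.1, -0.2, -1.4]
gripper_width: 0.0094
```

Request:
jog_arm --motion '[{"dx": 0, "dy": 0, "dz": 0.003, "twist": 0}, {"dx": 0, "dy": 0, "dz": 0.002, "twist": 0}]'

```text
time: 25.98
eef_pos: [0.4625, -0.3554, 0.0971]
tcp_rot: [-3.137, -0.089, 0.04]
force: [-1.2, 1.4, 5.4]
gripper_width: 0.0095
```

Request:
jog_arm --motion '[{"dx": 0, "dy": 0, "dz": 0.002, "twist": 0}, {"dx": 0, "dy": 0, "dz": 0.002, "twist": 0}]'

```text
time: 26.15
eef_pos: [0.4625, -0.3553, 0.0971]
tcp_rot: [-3.138, -0.089, 0.039]
force: [-1.0, 1.3, 3.5]
gripper_width: 0.0093
```

Request:
jog_arm --grip 24 --motion '[{"dx": 0, "dy": 0, "dz": 0, "twist": 0}, {"dx": 0, "dy": 0, "dz": 0, "twist": 0}, {"dx": 0, "dy": 0, "dz": 0, "twist": 0}, {"dx": 0, "dy": 0, "dz": 0, "twist": 0}]'

```text
time: 26.48
eef_pos: [0.4627, -0.3557, 0.0969]
tcp_rot: [-3.138, -0.089, 0.038]
force: [-1.2, -0.1, 0.8]
gripper_width: 0.0239
```

Request:
jog_arm --motion '[{"dx": 0, "dy": 0, "dz": -0.02, "twist": 0}, {"dx": 0, "dy": 0, "dz": -0.06, "twist": 0}, {"dx": 0, "dy": 0, "dz": -0.1, "twist": 0}, {"dx": 0, "dy": 0, "dz": -0.12, "twist": 0}, {"dx": 0, "dy": 0, "dz": -0.12, "twist": 0}, {"dx": 0, "dy": -0.1, "dz": -0.06, "twist": 0}, {"dx": -0.02, "dy": -0.12, "dz": 0, "twist": 0}, {"dx": -0.04, "dy": -0.14, "dz": 0, "twist": 0}, {"dx": -0.06, "dy": -0.14, "dz": 0, "twist": 0}, {"dx": -0.06, "dy": -0.14, "dz": 0, "twist": 0}, {"dx": -0.04, "dy": -0.12, "dz": 0, "twist": 0}, {"dx": -0.02, "dy": -0.06, "dz": 0, "twist": 0}]'

```text
time: 27.48
eef_pos: [0.3935, -0.1511, 0.2257]
tcp_rot: [-3.14, -0.078, 0.032]
force: [0.4, -0.6, -0.2]
gripper_width: 0.0243
```

```bash
python3 - <<'E'
from h import *
print(st()[1].round(3),telemetry.get_state()["time"])
im=viewer.grab_frame("scene")[:,:,::-1]; cv2.imwrite("raw_scene5.png",im)
cv2.imwrite("pics/scene5.png",cv2.convertScaleAbs(cv2.resize(im[135:285,60:260],None,fx=4,fy=4,interpolation=cv2.INTER_CUBIC),alpha=1.3))
E
```

```text
[ 0.394 -0.151  0.226] 27.4833
```

View pics/scene5.png

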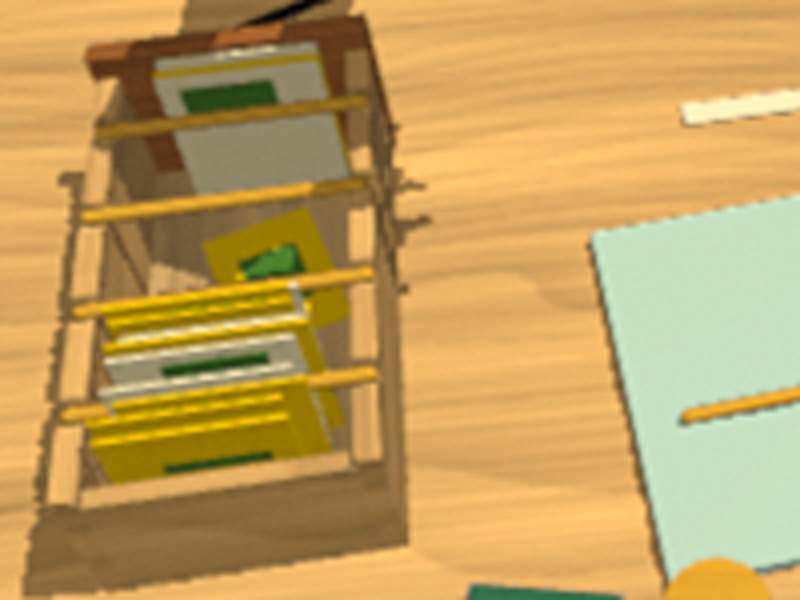

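The rod sits in the notches at crop (82,216)–(370,183), in line with its neighbours. I'll check height and centring numerically.

```bash
python3 - <<'E'
from h import *
f=lambda u,v,z:ray("scene",60+(u+.5)/4-.5,135+(v+.5)/4-.5,z)
for n,a,b in(("d-120",(97,133),(367,101)),("new",(82,216),(370,184)),("d30",(74,312),(374,273))):
    p,q=f(*a,.1),f(*b,.1); print(n,((p+q)/2).round(4),p.round(4),q.round(4),np.linalg.norm(p-q).round(4))
im=viewer.grab_frame("top")[:,:,::-1]
cv2.imwrite("pics/top4.png",cv2.resize(im,None,fx=1.55,fy=1.55,interpolation=cv2.INTER_CUBIC))
E
```

```text
d-120 [ 0.3904 -0.358   0.1   ] [ 0.3953 -0.4458  0.1   ] [ 0.3855 -0.2702  0.1   ] 0.1758
new [ 0.4638 -0.355   0.1   ] [ 0.4672 -0.4448  0.1   ] [ 0.4604 -0.2653  0.1   ] 0.1796
d30 [ 0.5389 -0.3491  0.1   ] [ 0.5439 -0.4382  0.1   ] [ 0.534 -0.26   0.1  ] 0.1785
```

View pics/top4.png

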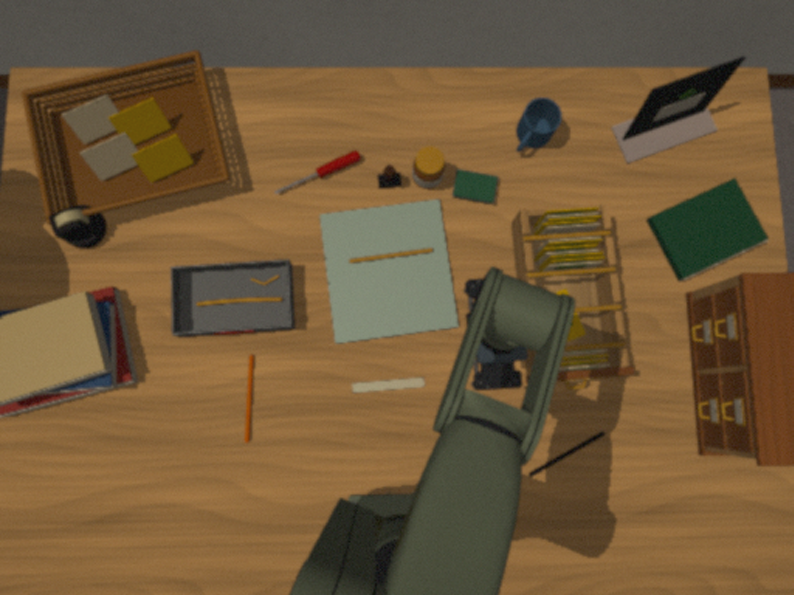

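The top view shows the bent rod in the bin, one true rod on the plate, the new rod in the drawer and nothing else moved. Handing in.

```bash
python3 -c "
from h import *
print(job.close_job())"
```

```text
the job is handed in; nothing more can be done
None
```

The job is done and handed in at about 27.5 s. The bent rod is in the scrap bin, a true rod is in the drawer, and the other true rod is still on the plate.

- **Rolling test:** I rolled all three rods under the closed fingertip, and every sampled force was 7 N or less. The far rod lifted the finger 2.6 mm and dropped it again within half a turn, so it is bent. The middle and near rods stayed level to about 0.3 mm over roughly a full turn. A later picture also showed the far rod's bow.
- **Scrap and drawer:** The bent rod was set down on the bin floor. The near rod went into the empty notches with about 5 N of contact. At contact its centre was about 99.9 mm high, against 100 mm when home.
- **Last checks:** From pixels in the scene view, the fitted rod is within about 1 mm of the seat along the drawer. It is about 1.4 mm off centre side to side, which is near the measuring error; before lowering it had read 0.1 mm off. The top view showed the other objects where they were, and the gripper clear and touching nothing. No check failed.

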